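# Leak-test watches: load, shut the window, open the air valve with the square key

## Robot

A 6-joint arm with a two-finger parallel gripper is mounted at the origin on the work surface. World frame = base frame: x ahead of the robot, y to its left, z up, the work surface at z = 0. Lengths are in m, angles in rad, forces in N, time in s.
With the tool pointing down it reaches from about 0.25 to 0.725 m from the base axis. Payload 4 kg.
Tool frame: the origin (TCP) lies on the centre line of the jaws, within the pads' length; the fingertips stand 22 mm ahead of it and the grasp point (between the pads) lies 3 mm ahead of it (bot.tip_reach is the distance from the TCP to the fingertips, in m); z points along the fingers, y is the line along which they close (so a half turn about z gives the same grasp; the last joint's range is limited). The gripper opens to 85 mm and grips with 20 to 120 N. Pads are 22 mm wide; open, the fingers measure 114 mm over their backs; the gripper's body (76 mm by 85 mm) begins 54 mm behind the grasp point. The pads swing forward as they close: fully open they stand 13 mm farther back than shut.
Start: joints at [1.258, 0.241, 0.005, 1.335, 0, 1.571], TCP at [0.154, 0.476, 0.217] pointing down, gripper open.
Joint ranges: [-2.72, 2.72], [-1.05, 1.87], [-1.09, 1.28], [-1.99, 2.15], [-1.42, 1.44], [-3.14, 3.14]. Speed limits (rad/s): [2.79, 2.79, 3.14, 3.14, 3.14, 3.14].

## Interface

Orientations are given as a unit quaternion [x, y, z, w].
In Python, from workcell import bot gives the robot as it stands. The module is installed in compiled form; this text tells all that it offers.
- The arm moves only by the tool apply_moves, never from a script. Its argument "commands" is a list of rows, each a list of 4 numbers: the shift along the tool's x, y, z scaled (see below), then the turn about the tool's z scaled (see below). In form: [[tx, ty, tz, roll], ...]. A call has exactly 5 rows; each row shifts and turns the commanded pose from where the row before left it, along the tool's axes as they then stand; what a row does not reach is not made up. The controller multiplies each number of a shift by 20 mm and each number of a turn by 60 degrees. A row lasts 1/12 s, in which the tool goes at most 41.7 mm and 7.16 degrees, less where a joint would pass 70% of its speed; a pose out of reach is approached as far as the arm can. A call with a number of a shift or a turn outside -1 to 1 is refused whole. A call with a gripper value outside its range is refused whole. "claw" is the closure, from 0 (fully open) to 1 (shut), set as the call begins (left out, the last holds). The fingers move at their own pace and stop on an object; the grip force is fixed at half the most. Time passes only in rows, so rows that do not move let the fingers close, or fill a call up. It gives the time, the measured TCP pose, the force, the opening and the grip force at its end, in the units of the state.
- bot.get_obs(): the state, without advancing time (a new reading comes with each control period).
- bot.camera(name): name is "scene" or "top" or "wrist"; returns a dict with "image" (400x640x3 uint8, blue, green, red), "camera_matrix" (3x3 intrinsics, pixels), "R" (3x3) and "t" (3): a world point X has camera coordinates R X + t. Camera axes: x right, y down, z forward; pixel columns grow to the right and rows downward; lengths in m; the calibration is good to about 2 mm. A picture is of the moment at which its call begins. There is no depth.
- bot.job_done(): hands the job in; it is judged then, once.
The state is a dict: "clock": time; "joint_pos": joint angles; "joint_vel": joint speeds; "tau": joint torques, N m; "eef_pos": TCP position; "tool_rot": TCP orientation; "ft_force": force on the tool from outside, world axes, zero at the start; "ft_torque": the same for the moment, N m; "grip_width": finger opening in m; "grasp_force": force on a finger pad.
Only numpy, scipy, OpenCV 4.12 (cv2) and the standard library are available. Lean on these libraries where they do the work, as an engineer would, in place of code of your own. Each camera call takes 0.05 s, during which the arm holds its last target. There are 200 camera calls.

## Task

Leak-test the watches lying on the bench: slide the tester's window fully open, lay every watch flat and fully down in a pocket of its own in the chamber (dial up, any pocket), and slide the window fully shut. Only then push the square-bored key fully down onto the square valve stem and turn the stem clockwise (seen from above) to its stop, and at last put the key back upright in its blue dish. Do not disturb the other things on the bench.

Things in the scene. Friction and masses are not known exactly. Their poses are not given: they have to be found in the camera images.
- tester: Fixed white leak tester: chamber, deck behind it, blue valve pod (120 x 84 mm, centre at own y = +157 mm) on its left. Origin: under the chamber's centre, on the green mat (mat top at z = 3 mm); x to the rear deck, y to the pod. Heights above origin: chamber walls 55 mm, window plate 60.5, deck and pod 52. Chamber inside 120 mm (x) by 206 mm (y), walls 8 mm; four pockets in a row along y at x = 0.
- pocket1 (a point): Floor centre of the first square pocket in the chamber's black floor plate: tester y = -73.5 mm, 15 mm above the tester's origin, axes as the tester's. All four pockets are 44 mm square, 5 mm deep, 49 mm apart. A watch lying in it has its origin here, within the play of 3 mm. Empty at the start.
- pocket2 (a point): Same for the second pocket, tester y = -24.5 mm.
- pocket3 (a point): Same for the third pocket, tester y = +24.5 mm.
- pocket4 (a point): Same for the fourth pocket, tester y = +73.5 mm.
- window (a joint): Clear window in an aluminium frame over the chamber, 136 mm (x) by 216 mm (y) by 5 mm; slides back along the tester's +x over the rear deck: 0 m = fully shut, 0.125 m = fully open (stop). Friction about 2 N, stays where left. Starts shut or up to 25 mm ajar.
- window_fin (a point): Top centre of the window's red upright fin handle, which moves with the window (at tester x = -50 mm when shut). The fin is 12 mm thick along the tester's x, 70 mm long along y, and stands 30 mm above the window plate. Axes as the tester's.
- valve (a joint): Turn of the brass square valve stem on the pod, rad: grows clockwise seen from above, from its lower stop at 0 to its upper stop at 1.2. Starts at 0 to 0.3. Friction about 0.06 N m; stays where left.
- stem_foot (a point): Centre of the stem's foot, on the steel boss, 56 mm above the tester's origin, turning with the stem (x and y along the stem's flats; at valve = 0 they are the tester's x and y). The stem is a vertical square of 20 mm, 14 mm tall, with a round cone lead 8 mm tall above that, narrowing from 20 to 10 mm (22 mm in all).
- key: Valve key, 150 g. Origin: centre of its underside, z up. Square steel hub 38 x 38 mm, 30 mm tall, with a blind square bore 22.6 mm wide, 24 mm deep from below, flats along key x and y; above it an orange grip bar 66 mm long (x), 12 mm thick (y), 30 to 54 mm above the origin. Starts upright in the dish. Fully home its origin is at the stem's foot; any quarter turn fits.
- dish: Blue square open dish, 112 mm by 112 mm outside, walls 4 mm thick and 14 mm high, fixed to the bench, the place of the key. Origin: centre of its underside; inner floor about 4 mm above that.
- watch1: Round steel watch without strap with a white dial, 38 mm across, 18 mm thick, 55 to 115 g; origin at the centre of its underside, z up through the dial. A thin brass crown at its side is no obstacle. Lies dial up on the mat. Two to four of the four watches are present (None if absent).
- watch2: Round steel watch without strap with a blue dial, 38 mm across, 18 mm thick, 55 to 115 g; origin at the centre of its underside, z up through the dial. A thin brass crown at its side is no obstacle. Lies dial up on the mat. Two to four of the four watches are present (None if absent).
- watch3: Round steel watch without strap with a black dial, 38 mm across, 18 mm thick, 55 to 115 g; origin at the centre of its underside, z up through the dial. A thin brass crown at its side is no obstacle. Lies dial up on the mat. Two to four of the four watches are present (None if absent).
- watch4: Round steel watch without strap with a green dial, 38 mm across, 18 mm thick, 55 to 115 g; origin at the centre of its underside, z up through the dial. A thin brass crown at its side is no obstacle. Lies dial up on the mat. Two to four of the four watches are present (None if absent).
- oil: Bystander: small green oil bottle, 28 mm across, 65 mm tall. Origin at the centre of its underside.
- pot: Bystander: red plastic pot, 48 mm across, 35 mm tall. Origin at the centre of its underside.
- tin: Bystander: blue tin, 52 mm across, 30 mm tall. Origin at the centre of its underside.
- driver: Bystander: screwdriver with a red handle lying on the mat, 130 mm long. Origin under its middle.
- bezel: Bystander: brass bezel ring lying among the watches, 42 mm across, 8 mm tall. Origin at the centre of its underside.
- loupe: Bystander: black eye loupe, 34 mm across, 26 mm tall. Origin at the centre of its underside.
- cup: Bystander: aluminium cup, 50 mm across, 35 mm tall. Origin at the centre of its underside.
Mind the look-alikes: they are no part of the job. Leave any orange or pink look-alike of the watch4 alone.

How it is judged:
By the outcome, as a careful person would: the job done as asked, in the order asked, and still so for the second after the job is handed in, with the robot touching nothing.
Of watch1, watch2, watch3, watch4 only 2 to 4 are there at a start; the rules pass over those that are not, and their reading is None.
At some moment in a run one of watch1, watch2, watch3, watch4 may be knocked a few centimetres aside while the robot is not near it.
Once in a run the grip may slacken for a moment while it holds something.
It also fails if it takes over 210 s, if anything falls off the work surface, if the arm or the gripper's body presses on something with over 40 N, if the wrist force passes 120 N, or if a joint passes its speed limit or range.

## Working session

There is one attempt and no reset: what is moved stays moved. The work goes in short steps, Python scripts to look and compute and a tool call to move; the robot and the scene stay as the last step left them, time stands still between calls to the robot, and variables do not carry over. Pictures are saved under pics/ and viewed, at most 14 in all, crops included, and the job is handed in when it is done.

Besides the shell and the picture viewer there is one more tool, called as name(argument=value, ...) on one line, values as JSON. apply_moves: Moves the arm, as the interface text tells. Shifts and turns lie within -1 to 1; 1 stands for 20 mm of shift or 60 degrees of turn. Its arguments: {"type":"object","properties":{"commands":{"type":"array","items":{"type":"array","items":{"type":"number","minimum":-1,"maximum":1}}},"claw":{"type":"number"}},"required":["commands"]}

```bash
mkdir -p pics; cat > h.py <<'E'
import numpy as np, cv2
from workcell import bot
from scipy.spatial.transform import Rotation as Ro
def ray(c,u,v,z):
    K,R,t=c["camera_matrix"],c["R"],c["t"]
    d=R.T@np.linalg.inv(K)@np.array([u,v,1.0]); o=-R.T@t
    return o+d*(z-o[2])/d[2]
def proj(c,X):
    p=c["camera_matrix"]@(c["R"]@np.array(X)+c["t"]); return p[:2]/p[2]
E
python3 - <<'E'
from h import *
for n in ["scene","top","wrist"]:
    c=bot.camera(n); cv2.imwrite(f"pics/{n}0.png",c["image"]); np.savez(f"{n}0.npz",**c)
    print(n, (-c["R"].T@c["t"]).round(3), c["camera_matrix"][0,0])
o=bot.get_obs(); print(o)
print(Ro.from_quat(o["tool_rot"]).as_matrix().round(3))
E
```

```text
scene [ 0.987 -0.67   0.708] 394.5794780487349
top [ 0.427 -0.074  1.187] 427.639798746595
wrist [0.086 0.497 0.373] 305.29349252475726
{'clock': 0.15, 'joint_pos': array([1.25800736e+00, 2.41274992e-01, 4.02233453e-03, 1.33518414e+00,
       3.44136551e-05, 1.57078569e+00]), 'joint_vel': array([-0.00061357, -0.00343108,  0.00360746,  0.0002982 ,  0.00119742,
       -0.00038603]), 'tau': array([-1.64320431e-05, -3.72634435e+01,  2.52638966e+01,  1.23538959e-02,
       -5.76961156e-05,  1.25164723e-05]), 'eef_pos': array([0.1536919 , 0.47526538, 0.21649562]), 'tool_rot': array([ 1.55752423e-01,  9.87795783e-01, -8.07546063e-04, -1.44759458e-04]), 'ft_force': array([ 0.14592067,  1.62037987, -0.1659584 ]), 'ft_torque': array([-0.03124259, -0.00831078,  0.00239676]), 'grasp_force': 0.0, 'grip_width': 0.08542857603258205}
[[-0.951  0.308 -0.001]
 [ 0.308  0.951 -0.002]
 [ 0.    -0.002 -1.   ]]
```

View pics/top0.png

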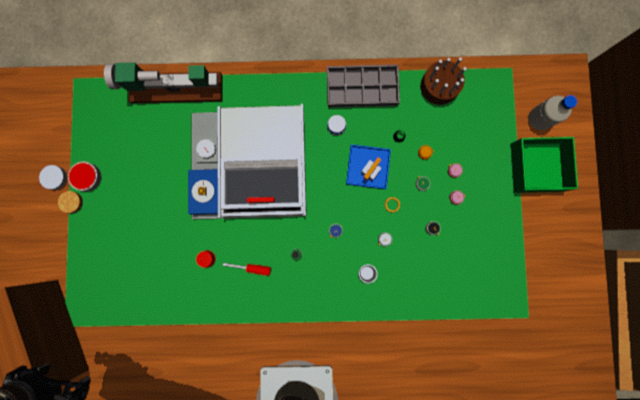

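View pics/scene0.png

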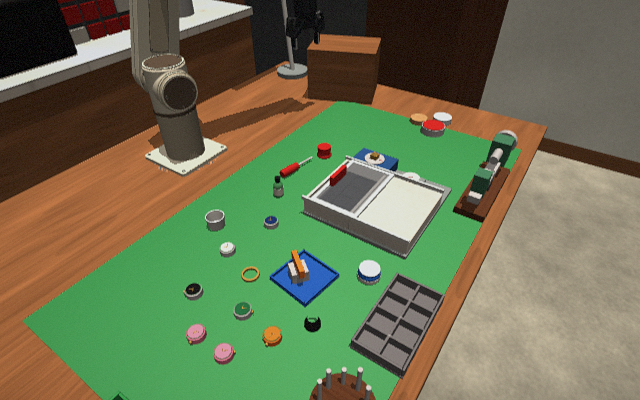

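Top view: candidates are blue watch (335,230), white (386,240), black (433,228) and green (423,184). The look-alikes are orange (426,152), pink (456,170) and (457,197), and bezel ring (392,204). The black loupe is at (400,136), the cup at (368,273) and the white/blue tin at (337,124). The key is in the dish at (370,167), the fin at (260,200) and the stem at (203,190). Next I'll check a close crop.

```bash
python3 - <<'E'
from h import *
c=bot.camera("top"); im=c["image"]
a=cv2.resize(im[100:290,320:480],None,fx=3,fy=3,interpolation=cv2.INTER_CUBIC)
b=cv2.resize(im[100:290,180:320],None,fx=3,fy=3,interpolation=cv2.INTER_CUBIC)
cv2.imwrite("pics/crop1.png",np.hstack([a[:, :390],b[:,:400]]))
hsv=cv2.cvtColor(im,cv2.COLOR_BGR2HSV)
# non-mat blobs in watch area (mat = saturated green, brightish)
mat=(hsv[...,0]>50)&(hsv[...,0]<75)&(hsv[...,1]>180)&(hsv[...,2]>100)
m=(~mat).astype(np.uint8); m[:100]=0;m[300:]=0;m[:,:180]=0;m[:,512:]=0
n,l,s,ce=cv2.connectedComponentsWithStats(m)
for i in range(1,n):
    if s[i,4]>20: print(s[i],ce[i].round(1),ray(c,*ce[i],.021).round(4)[:2], im[int(ce[i][1]),int(ce[i][0])])
red=((hsv[...,0]<6)|(hsv[...,0]>174))&(hsv[...,1]>180)&(hsv[...,2]>90)
n,l,s,ce=cv2.connectedComponentsWithStats(red.astype(np.uint8))
for i in range(1,n):
    if s[i,4]>20:
        pts=np.argwhere(l==i)[:,::-1].astype(np.float32); print("red",s[i],ce[i].round(1),cv2.minAreaRect(pts),ray(c,*ce[i],.0935)[:2].round(4))
E
```

```text
[180 100  43   3 117] [199.5 100.9] [0.827  0.2593] [ 0 14 38]
[327 100  74   9 601] [361.8 103.6] [ 0.8086 -0.1961] [80 80 88]
[425 100  30   7 155] [439.6 102.5] [ 0.8069 -0.4132] [ 6 10 15]
[  188   103   119   119 13011] [247.7 163. ] [0.6472 0.1243] [136 137 144]
[327 114  20  22 360] [336.4 124.5] [ 0.7504 -0.1236] [208 197 192]
[393 130  13  13 107] [398.6 136.4] [ 0.7127 -0.2953] [ 49 139  29]
[510 143   2  20  24] [510.8 151.3] [ 0.664  -0.6023] [ 45 128  26]
[ 346  144   46   46 1750] [368.2 166.2] [ 0.631  -0.2083] [209 201 194]
[418 144  17  16 212] [425.2 151.6] [ 0.6686 -0.3671] [  0 120 196]
[447 162  17  17 222] [454.9 169.7] [ 0.6162 -0.4462] [148 129 195]
[415 175  17  17 141] [422.4 183.1] [ 0.581  -0.3556] [ 44 114  79]
[449 189  17  17 219] [456.8 196.9] [ 0.541  -0.4475] [152 133 196]
[384 196  17  18 175] [392.  204.1] [ 0.5248 -0.2701] [ 57 143  30]
[425 220  17  16 213] [433.  227.8] [ 0.458  -0.3789] [24 41 58]
[328 223  16  16 202] [335.2 230.3] [ 0.4566 -0.1134] [108  86  81]
[377 231  16  17 205] [384.7 239. ] [ 0.4303 -0.247 ] [158 177 182]
[195 249  22  20 338] [205.2 258.6] [0.3871 0.2409] [  3  19 200]
[290 248  13  13 116] [296.1 253.8] [ 0.3952 -0.006 ] [34 34 37]
[222 262  50  15 395] [251.2 268.2] [0.3588 0.1159] [  0   2 200]
[358 263  21  22 350] [367.7 273.4] [ 0.3391 -0.1981] [207 196 190]
red [ 69 163  26  26 520] [ 81.6 175.6] ((81.50000762939453, 175.50001525878906), (24.041629791259766, 25.45584487915039), 45.0) [0.6097 0.5446]
red [247 197  27   6 129] [260.3 199.3] ((260.01373291015625, 199.27432250976562), (4.744073867797852, 26.167312622070312), 87.1375961303711) [0.5382 0.0798]
red [197 251  15  16 193] [204.3 258.7] ((204.0, 258.5), (15.0, 14.0), 90.0) [0.3892 0.2234]
red [246 265  24  10 169] [258.2 269.3] ((257.8108215332031, 269.1351623535156), (23.34465789794922, 7.562353610992432), 9.462321281433105) [0.36   0.0865]
```

View pics/crop1.png

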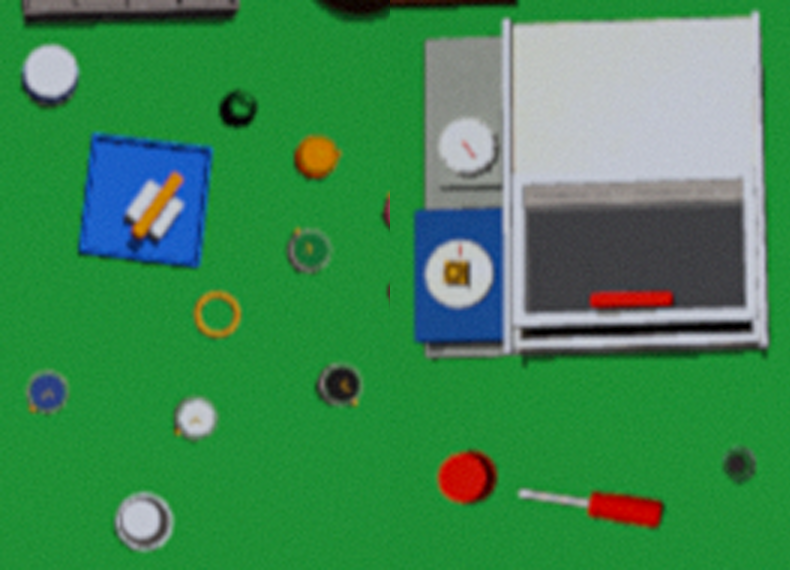

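The crop confirms it: blue, white, black and green watches are all present, and there's also a small oil bottle at (296,254). The window is ajar by a few mm to 2 cm. Next is the tester's pose.

```bash
python3 - <<'E'
from h import *
c=bot.camera("top"); im=c["image"]; hsv=cv2.cvtColor(im,cv2.COLOR_BGR2HSV)
bl=((hsv[...,0]>100)&(hsv[...,0]<125)&(hsv[...,1]>150)).astype(np.uint8)
for nm,(x0,x1,y0,y1),z in [("pod",(180,222,160,225),.055),("dish",(340,396,140,195),.018)]:
    m=np.zeros_like(bl); m[y0:y1,x0:x1]=bl[y0:y1,x0:x1]
    p=np.argwhere(m)[:,::-1].astype(np.float32); W=np.array([ray(c,u,v,z)[:2] for u,v in p],np.float32)
    print(nm,cv2.minAreaRect(W*1000))
red=(((hsv[...,0]<6)|(hsv[...,0]>174))&(hsv[...,1]>180)&(hsv[...,2]>90)); 
p=np.argwhere(red); p=p[(p[:,0]>195)&(p[:,0]<205)&(p[:,1]>240)&(p[:,1]<280)]
W=np.array([ray(c,v,u,.0935)[:2] for u,v in p],np.float32); print("fin",cv2.minAreaRect(W*1000))
# boss disc
wm=((hsv[...,1]<60)&(hsv[...,2]>120)).astype(np.uint8); m=np.zeros_like(wm); m[176:206,190:215]=wm[176:206,190:215]
p=np.argwhere(m)[:,::-1]; (u,v),r=cv2.minEnclosingCircle(p.astype(np.float32)); print("boss",u,v,r,ray(c,u,v,.059))
g=((hsv[...,0]>12)&(hsv[...,0]<32)&(hsv[...,1]>120)).astype(np.uint8); p=np.argwhere(g[176:206,190:215])[:,::-1]+[190,176]; print("stem",p.mean(0),len(p),ray(c,*p.mean(0),.075))
o=((hsv[...,0]>8)&(hsv[...,0]<20)&(hsv[...,1]>180)&(hsv[...,2]>110)); p=np.argwhere(o); p=p[(p[:,0]>145)&(p[:,0]<190)&(p[:,1]>346)&(p[:,1]<392)]
W=np.array([ray(c,v,u,.003+.004+.054)[:2] for u,v in p],np.float32); print("bar",cv2.minAreaRect(W*1000))
E
```

```text
pod ((565.814208984375, 240.0266571044922), (118.71073913574219, 72.71172332763672), 0.17580078542232513)
dish ((631.2282104492188, -208.20106506347656), (110.6546630859375, 111.54212951660156), 81.72199249267578)
fin ((537.7998046875, 80.64903259277344), (67.03728485107422, 12.933488845825195), 89.43778991699219)
boss 202.51724243164062 190.7586212158203 11.308395385742188 [0.56768349 0.23870152 0.059     ]
stem [201.58181818 190.30909091] 55 [0.56693178 0.23673202 0.075     ]
bar ((618.0043334960938, -213.9195098876953), (9.553895950317383, 64.21855926513672), 52.719078063964844)
```

apply_moves(commands=[[0,0,0,0.08],[0,0,0,0.08],[0,0,0,0.08],[0,0,0,0.08],[0,0,0,0.08]])

```text
clock: 0.67
eef_pos: [0.1538, 0.4756, 0.217]
tool_rot: [0.36, 0.933, -0.0, 0.0]
ft_force: [0.1, 0.4, 0.3]
grip_width: 0.0854
grasp_force: 0.0
```

apply_moves(commands=[[0,0,0,0.08],[0,0,0,0.08],[0,0,0,0.08],[0,0,0,0.08],[0,0,0,0.08]])

```text
clock: 1.08
eef_pos: [0.1538, 0.4756, 0.217]
tool_rot: [0.546, 0.838, -0.0, 0.0]
ft_force: [-0.1, -0.2, -0.0]
grip_width: 0.0852
grasp_force: 0.0
```

apply_moves(commands=[[0,0,0,0.08],[0,0,0,0.08],[0,0,0,0.08],[0,0,0,0.08],[0,0,0,0.08]])

```text
clock: 1.5
eef_pos: [0.1538, 0.4756, 0.217]
tool_rot: [0.708, 0.706, -0.0, 0.0]
ft_force: [-0.5, 0.2, 0.3]
grip_width: 0.0853
grasp_force: 0.0
```

apply_moves(commands=[[-1,1,0,0],[-1,1,0,0],[-1,1,0,0],[-1,1,0,0],[-1,1,0,0]])

```text
clock: 1.92
eef_pos: [0.2546, 0.3749, 0.2171]
tool_rot: [0.706, 0.708, -0.0, 0.0]
ft_force: [-0.3, -0.3, 0.7]
grip_width: 0.0855
grasp_force: 0.0
```

apply_moves(commands=[[-1,1,0,0],[-1,1,0,0],[-1,1,0,0],[-1,1,0,0],[-1,1,0,0]])

```text
clock: 2.33
eef_pos: [0.3549, 0.2749, 0.2172]
tool_rot: [0.707, 0.708, 0.0, -0.0]
ft_force: [0.4, 0.7, -0.2]
grip_width: 0.0856
grasp_force: 0.0
```

apply_moves(commands=[[-1,1,0,0],[-1,1,0,0],[-1,1,0,0],[-1,1,0,0],[-1,1,0,0]])

```text
clock: 2.75
eef_pos: [0.4551, 0.175, 0.2172]
tool_rot: [0.707, 0.708, 0.0, -0.0]
ft_force: [0.5, -0.0, 0.3]
grip_width: 0.0856
grasp_force: 0.0
```

apply_moves(commands=[[-0.9,0.84,0,0],[-0.9,0.84,0,0],[-0.9,0.84,0,0],[-0.9,0.84,0,0],[0,0,0,0]])

```text
clock: 3.17
eef_pos: [0.5241, 0.1012, 0.2167]
tool_rot: [0.708, 0.706, -0.0, 0.001]
ft_force: [0.4, 0.1, 0.7]
grip_width: 0.0854
grasp_force: 0.0
```

```bash
python3 - <<'E'
from h import *
c=bot.camera("wrist"); cv2.imwrite("pics/w1.png",c["image"]); np.savez("w1.npz",**c)
im=c["image"]; hsv=cv2.cvtColor(im,cv2.COLOR_BGR2HSV)
print((-c["R"].T@c["t"]).round(3)); print(c["R"].round(3))
red=(((hsv[...,0]<6)|(hsv[...,0]>174))&(hsv[...,1]>180)&(hsv[...,2]>90))
n,l,s,ce=cv2.connectedComponentsWithStats(red.astype(np.uint8))
for i in range(1,n):
    if s[i,4]>100: print("red",s[i],ce[i],ray(c,*ce[i],.0935))
g=((hsv[...,0]>12)&(hsv[...,0]<32)&(hsv[...,1]>120)).astype(np.uint8);n,l,s,ce=cv2.connectedComponentsWithStats(g)
for i in range(1,n):
    if s[i,4]>100: print("brass",s[i],ce[i],ray(c,*ce[i],.078))
E
```

```text
[0.524 0.173 0.373]
[[ 1.    -0.002  0.002]
 [-0.003 -0.959  0.283]
 [ 0.002 -0.283 -0.959]]
red [ 158   12   56   54 1863] [183.2071927   37.15351583] [0.41323097 0.22814445 0.0935    ]
red [164 146  19  55 872] [172.94036697 173.19724771] [0.3890602  0.11369844 0.0935    ]
red [327 170  12  69 800] [332.3725 203.4125] [0.53790906 0.083703   0.0935    ]
brass [    0     0    96   385 19731] [ 33.1020222  204.49901171] [0.23578639 0.07852177 0.078     ]
brass [354  17  25  28 619] [365.53957997  30.41195477] [0.56579971 0.23621226 0.078     ]
brass [ 592  142   48  177 3206] [620.17404866 244.60449158] [0.84383721 0.03205652 0.078     ]
```

View pics/w1.png

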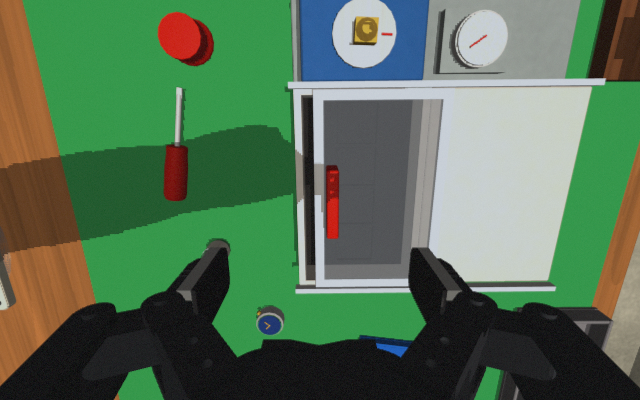

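Wrist view: fin at (332,203), brass stem at (365,30), window ajar with a thin dark gap at its front (px 300–317). Next: grip the fin.

apply_moves(commands=[[-0.48,0.35,0.4,0],[-0.48,0.35,1,0],[0,0,1,0],[0,0,1,0],[0,0,1,0]])

```text
clock: 3.63
eef_pos: [0.535, 0.0852, 0.1279]
tool_rot: [0.706, 0.708, -0.0, -0.0]
ft_force: [0.0, 0.4, -0.9]
grip_width: 0.0857
grasp_force: 0.0
```

apply_moves(commands=[[0,0,1,0],[0,0,0.7,0],[0,0,0,0],[0,0,0,0],[0,0,0,0]], claw=0.5)

```text
clock: 4.05
eef_pos: [0.536, 0.0854, 0.096]
tool_rot: [0.706, 0.708, 0.0, 0.0]
ft_force: [0.0, 0.1, 0.3]
grip_width: 0.0426
grasp_force: 0.0
```

apply_moves(commands=[[0,0,0,0],[0,0,0,0],[0,0,0,0],[0,0,0,0],[0,0,0,0]], claw=1)

```text
clock: 4.47
eef_pos: [0.5358, 0.0851, 0.0956]
tool_rot: [0.707, 0.708, 0.0, 0.0]
ft_force: [0.3, -0.6, -0.8]
grip_width: -0.0001
grasp_force: 0.0
```

apply_moves(commands=[[0,0,0,0],[0,0,0,0],[0,0,0,0],[0,0,0,0],[0,0,0,0]])

```text
clock: 4.88
eef_pos: [0.5356, 0.085, 0.0952]
tool_rot: [0.707, 0.708, -0.0, -0.0]
ft_force: [-0.5, -0.1, -0.5]
grip_width: 0.0001
grasp_force: 0.0
```

```bash
python3 - <<'E'
from h import *
a=bot.camera("wrist"); b=bot.camera("scene"); t=bot.camera("top")
cv2.imwrite("pics/w2.png",np.vstack([cv2.resize(a["image"],(400,250)),cv2.resize(b["image"][120:300,250:480],(400,313))]))
cv2.imwrite("pics/t2.png",t["image"])
print(bot.tip_reach, bot.get_obs()["eef_pos"])
E
```

```text
0.022 [0.53556464 0.08505112 0.09516571]
```

View pics/w2.png

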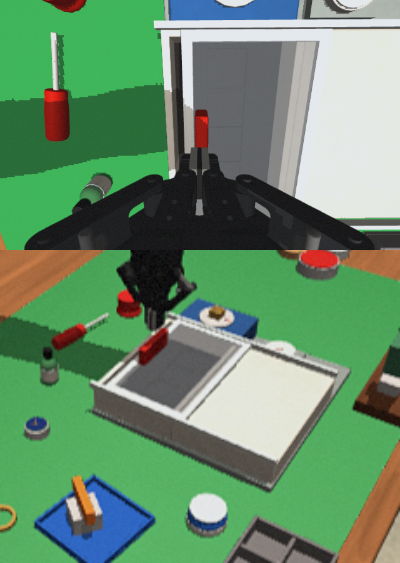

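```bash
python3 - <<'E'
from h import *
b=bot.camera("scene"); w=bot.camera("wrist"); t=bot.camera("top")
for X in [[.5356,.085,.073],[.5356,.085,.095],[.538,.082,.0935],[.538,.117,.0935],[.538,.047,.0935],[.538,.047,.0635]]:
    print(X,proj(b,X).round(1),proj(w,X).round(1),proj(t,X).round(1))
def crop(c,u,v,s,k): return cv2.resize(c["image"][v-s:v+s,u-s:u+s],(k,k),interpolation=cv2.INTER_CUBIC)
cv2.imwrite("pics/c3.png",np.hstack([crop(b,340,170,30,380),crop(w,325,240,60,380)]))
E
```

```text
[0.5356, 0.085, 0.073] [337.9 175.1] [318.1 226. ] [259.5 201.1]
[0.5356, 0.085, 0.095] [338.1 168.4] [318.  240.7] [258.2 200.3]
[0.538, 0.082, 0.0935] [338.2 169.7] [322.3 244.5] [259.5 199.4]
[0.538, 0.117, 0.0935] [345.  163.6] [322.6 184.3] [245.9 199.6]
[0.538, 0.047, 0.0935] [331.2 176.1] [321.9 298.1] [273.  199.1]
[0.538, 0.047, 0.0635] [331.  185.1] [321.4 272.1] [274.3 200.2]
```

View pics/c3.png

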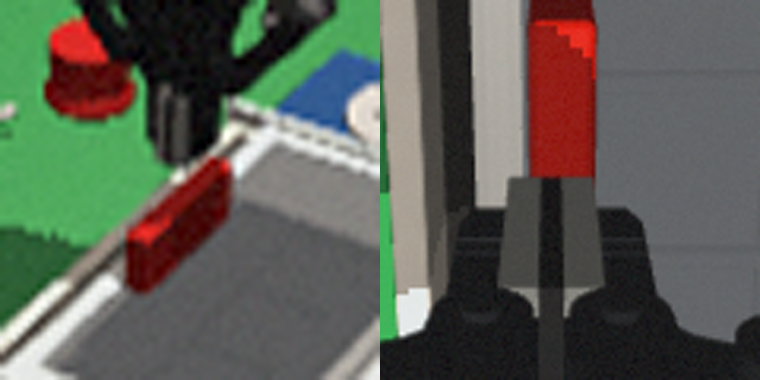

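The fingers closed above the fin. Two views put the shut tips near z≈0.106–0.11, although the TCP reading implies 0.073. I'll touch down gently on the fin to calibrate the tip height.

apply_moves(commands=[[0,0,0.07,0],[0,0,0.07,0],[0,0,0.07,0],[0,0,0.07,0],[0,0,0,0]])

```text
clock: 5.6
eef_pos: [0.5353, 0.085, 0.0892]
tool_rot: [0.707, 0.708, -0.0, -0.0]
ft_force: [0.8, 0.5, -0.4]
grip_width: 0.0
grasp_force: 0.0
```

apply_moves(commands=[[0,0,0.05,0],[0,0,0.05,0],[0,0,0.05,0],[0,0,0.05,0],[0,0,0,0]])

```text
clock: 6.02
eef_pos: [0.5354, 0.0851, 0.0854]
tool_rot: [0.707, 0.708, -0.0, -0.0]
ft_force: [0.4, -0.1, -0.1]
grip_width: -0.0
grasp_force: 0.0
```

apply_moves(commands=[[0,0,0.05,0],[0,0,0.05,0],[0,0,0.05,0],[0,0,0.05,0],[0,0,0,0]])

```text
clock: 6.43
eef_pos: [0.5354, 0.085, 0.0813]
tool_rot: [0.707, 0.708, -0.0, -0.0]
ft_force: [0.8, 0.2, 0.2]
grip_width: 0.0003
grasp_force: 0.0
```

apply_moves(commands=[[0,0,0.05,0],[0,0,0.05,0],[0,0,0.05,0],[0,0,0.05,0],[0,0,0,0]])

```text
clock: 6.85
eef_pos: [0.5369, 0.0851, 0.0794]
tool_rot: [0.707, 0.708, 0.001, 0.001]
ft_force: [-1.5, -0.7, 8.0]
grip_width: 0.0
grasp_force: 4.1
```

Contact came at reported z=0.0795 with the fin top at 0.0935, so the shut tips are 14 mm *above* the reported TCP. I'll use tip_z = eef_z + 0.014 from here and grip the fin again.

apply_moves(commands=[[0,0,-0.4,0],[0,0,-0.6,0],[0,0.05,0,0],[0,0,0,0],[0,0,0,0]], claw=0.5)

```text
clock: 7.27
eef_pos: [0.5365, 0.085, 0.0973]
tool_rot: [0.707, 0.708, -0.0, -0.0]
ft_force: [0.2, -0.1, 0.4]
grip_width: 0.0429
grasp_force: 0.0
```

apply_moves(commands=[[0,0,0.4,0],[0,0,0.5,0],[0,0,0.5,0],[0,0,0.5,0],[0,0,0.2,0]])

```text
clock: 7.68
eef_pos: [0.5347, 0.0848, 0.0527]
tool_rot: [0.707, 0.708, -0.002, -0.001]
ft_force: [-0.7, 0.2, -1.0]
grip_width: 0.0428
grasp_force: 0.0
```

apply_moves(commands=[[0,0,0,0],[0,0,0,0],[0,0,0,0],[0,0,0,0],[0,0,0,0]], claw=1)

```text
clock: 8.1
eef_pos: [0.5371, 0.0851, 0.0558]
tool_rot: [0.707, 0.708, 0.0, 0.0]
ft_force: [1.9, 0.6, -3.7]
grip_width: 0.0105
grasp_force: 60.0
```

apply_moves(commands=[[0,0.5,0,0],[0,0.8,0,0],[0,0.8,0,0],[0,0.8,0,0],[0,0.8,0,0]])

```text
clock: 8.52
eef_pos: [0.61, 0.0856, 0.0558]
tool_rot: [0.706, 0.708, -0.0, -0.001]
ft_force: [-2.0, 0.7, -0.1]
grip_width: 0.0106
grasp_force: 60.6
```

apply_moves(commands=[[0,0.4,0,0],[0,0.3,0,0],[0,0.2,0,0],[0,0.1,0,0],[0,0,0,0]])

```text
clock: 8.93
eef_pos: [0.6308, 0.0858, 0.0558]
tool_rot: [0.706, 0.708, 0.0, -0.0]
ft_force: [-0.5, 2.3, -0.4]
grip_width: 0.011
grasp_force: 60.4
```

apply_moves(commands=[[0,0.1,0,0],[0,0.1,0,0],[0,0.1,0,0],[0,0.1,0,0],[0,0,0,0]])

```text
clock: 9.35
eef_pos: [0.639, 0.0858, 0.0558]
tool_rot: [0.706, 0.708, 0.001, -0.0]
ft_force: [-0.5, 4.5, 0.7]
grip_width: 0.0107
grasp_force: 60.6
```

apply_moves(commands=[[0,0.08,0,0],[0,0.08,0,0],[0,0.08,0,0],[0,0.08,0,0],[0,0,0,0]])

```text
clock: 9.77
eef_pos: [0.643, 0.0858, 0.0558]
tool_rot: [0.706, 0.708, -0.001, -0.002]
ft_force: [-7.0, 5.3, 4.9]
grip_width: 0.0109
grasp_force: 61.3
```

apply_moves(commands=[[0,0.08,0,0],[0,0.08,0,0],[0,0,0,0],[0,0,0,0],[0,0,0,0]])

```text
clock: 10.18
eef_pos: [0.6429, 0.0858, 0.0557]
tool_rot: [0.706, 0.708, -0.003, -0.004]
ft_force: [-15.7, 4.8, 10.0]
grip_width: 0.0109
grasp_force: 62.0
```

apply_moves(commands=[[0,-0.2,0,0],[0,-0.05,0,0],[0,0,0,0],[0,0,0,0],[0,0,0,0]])

```text
clock: 10.6
eef_pos: [0.6431, 0.0858, 0.0558]
tool_rot: [0.706, 0.708, 0.0, -0.0]
ft_force: [-2.0, 5.2, 2.4]
grip_width: 0.0104
grasp_force: 60.8
```

apply_moves(commands=[[0,0,0,0],[0,0,0,0],[0,0,0,0],[0,0,-0.5,0],[0,0,-1,0]], claw=0.5)

```text
clock: 11.02
eef_pos: [0.6412, 0.0841, 0.0834]
tool_rot: [0.707, 0.707, -0.003, -0.001]
ft_force: [-1.9, -0.4, -0.7]
grip_width: 0.0429
grasp_force: 0.0
```

apply_moves(commands=[[-1,0,-1,0],[-1,0,-1,0],[-1,0,-1,0],[-1,-0.5,-1,0],[-1,-0.8,-1,0]], claw=0.2)

```text
clock: 11.43
eef_pos: [0.6183, -0.0164, 0.1873]
tool_rot: [0.707, 0.707, 0.0, 0.001]
ft_force: [0.7, -0.7, 0.1]
grip_width: 0.0685
grasp_force: 0.0
```

apply_moves(commands=[[-1,-1,0,0],[-1,-1,0,0],[-1,-1,0,0],[-1,-1,0,0],[-0.5,-1,0,0]])

```text
clock: 11.85
eef_pos: [0.5167, -0.1076, 0.1868]
tool_rot: [0.708, 0.707, -0.0, 0.001]
ft_force: [0.4, -0.5, 0.3]
grip_width: 0.0682
grasp_force: 0.0
```

```bash
cat >> h.py <<'E'
def watches(c):
    im=c["image"]; hsv=cv2.cvtColor(im,cv2.COLOR_BGR2HSV)
    mat=(hsv[...,0]>48)&(hsv[...,0]<78)&(hsv[...,1]>150)&(hsv[...,2]>60)
    n,l,s,ce=cv2.connectedComponentsWithStats((~mat).astype(np.uint8))
    for i in range(1,n):
        if 50<s[i,4]<6000:
            p=np.argwhere(l==i)[:,::-1].astype(np.float32)
            (u,v),r=cv2.minEnclosingCircle(p); mu,mv=s[i,0]+s[i,2]/2-.5,s[i,1]+s[i,3]/2-.5
            print(s[i],"ctr",ce[i].round(1),"z.012",ray(c,mu,mv,.012)[:2].round(4),"z.021",ray(c,mu,mv,.021)[:2].round(4),np.median(im[l==i],0))
E
python3 - <<'E'
from h import *
t=bot.camera("top"); cv2.imwrite("pics/t3.png",t["image"]); w=bot.camera("wrist"); cv2.imwrite("pics/w3.png",w["image"]); np.savez("w3.npz",**w)
print(bot.get_obs()["eef_pos"]); watches(w)
im=t["image"]; hsv=cv2.cvtColor(im,cv2.COLOR_BGR2HSV)
red=(((hsv[...,0]<6)|(hsv[...,0]>174))&(hsv[...,1]>180)&(hsv[...,2]>90))
n,l,s,ce=cv2.connectedComponentsWithStats(red.astype(np.uint8))
for i in range(1,n):
    if s[i,4]>60 and 230<s[i,0]<300: print("red",s[i],ray(t,*ce[i],.0935))
E
```

```text
[ 0.51481462 -0.10719102  0.18688624]
[ 169   56   48   35 1228] ctr [194.   72.6] z.012 [ 0.3857 -0.0041] z.021 [ 0.3892 -0.005 ] [70. 89. 64.]
[ 248  159   40   41 1118] ctr [267.7 179.2] z.012 [ 0.4559 -0.114 ] z.021 [ 0.4575 -0.1119] [82. 59. 39.]
[ 504  163   65   52 2566] ctr [536.1 188.5] z.012 [ 0.7562 -0.1255] z.021 [ 0.7496 -0.123 ] [229. 224. 219.]
[ 140  226   54   52 1962] ctr [166.9 252.5] z.012 [ 0.3308 -0.2025] z.021 [ 0.3358 -0.198 ] [104. 108. 110.]
[312 283  34  33 576] ctr [328.4 299.5] z.012 [ 0.5248 -0.2685] z.021 [ 0.5245 -0.2621] [ 61.  159.5 133. ]
red [247 157  26   5 108] [0.64237416 0.08036515 0.0935    ]
red [247 265  23  10 165] [0.36004813 0.08663215 0.0935    ]
```

View pics/w3.png

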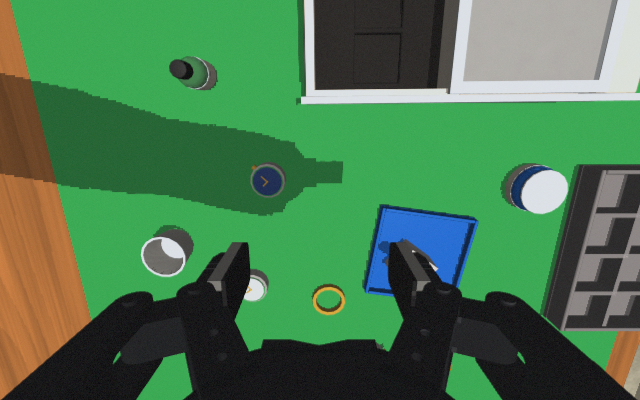

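Wrist view: blue watch at (267,180), clear all around. White watch at (252,290), bezel (328,300), dish with key (415,250). Checking the finger projection for a lateral offset, then grasping the blue watch.

```bash
python3 - <<'E'
from h import *
w=dict(np.load("w3.npz"))
e=np.array([.5150,-.1073,.187])
for z in [.205,.211,.217]:
    print(z,[proj(w,[e[0]+sx*.034,e[1]+dy,z]).round(0).tolist() for sx in (-1,1) for dy in (.011,-.011)])
# pocket grid corners seen in w3 at plate top .023
for p in [(354,33),(401,33),(354,82),(401,82)]: print(p, ray(w,*p,.023)[:2].round(4))
E
```

```text
0.205 [[253.0, 234.0], [256.0, 274.0], [392.0, 234.0], [389.0, 274.0]]
0.211 [[250.0, 239.0], [253.0, 280.0], [395.0, 239.0], [392.0, 280.0]]
0.217 [[247.0, 245.0], [251.0, 287.0], [398.0, 244.0], [395.0, 287.0]]
(354, 33) [0.5464 0.0296]
(401, 33) [0.5907 0.0294]
(354, 82) [ 0.5478 -0.0138]
(401, 82) [ 0.5939 -0.0139]
```

apply_moves(commands=[[-0.1,-0.97,0.5,0],[-0.1,-0.97,1,0],[-0.1,-0.97,1,0],[0,0,1,0],[0,0,1,0]], claw=0.25)

```text
clock: 12.37
eef_pos: [0.4594, -0.1113, 0.096]
tool_rot: [0.707, 0.707, 0.0, 0.001]
ft_force: [1.1, -0.1, 0.1]
grip_width: 0.0643
grasp_force: 0.0
```

apply_moves(commands=[[0,0,1,0],[0,0,1,0],[0,0,1,0],[0,0,0.8,0],[0,0,0.4,0]])

```text
clock: 12.78
eef_pos: [0.4591, -0.1109, 0.0103]
tool_rot: [0.707, 0.708, -0.001, -0.001]
ft_force: [-0.0, 0.9, -0.3]
grip_width: 0.064
grasp_force: 0.0
```

```bash
python3 - <<'E'
from h import *
w=bot.camera("wrist"); np.savez("w4.npz",**w); print(bot.get_obs()["eef_pos"],bot.get_obs()["ft_force"]); cv2.imwrite("pics/w4.png",w["image"])
E
```

```text
[ 0.45841781 -0.11071978  0.00960298] [-0.54428135  0.03275985 -0.3194548 ]
```

View pics/w4.png

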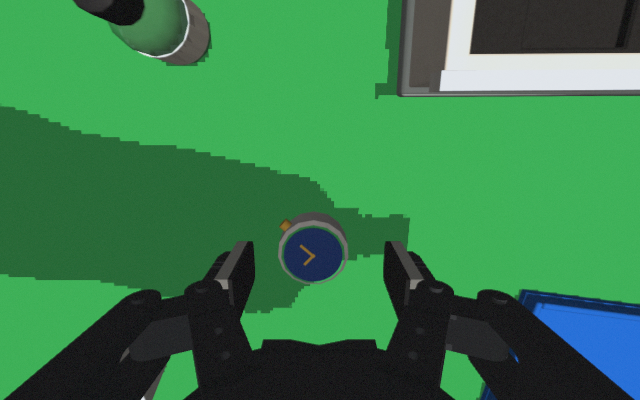

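The blue watch (312,252) lies centred between the pads. Lower and grip.

apply_moves(commands=[[-0.1,0,0.4,0],[0,0,0.3,0],[0,0,0.2,0],[0,0,0,0],[0,0,0,0]])

```text
clock: 13.25
eef_pos: [0.4595, -0.1131, -0.0061]
tool_rot: [0.707, 0.708, 0.0, 0.0]
ft_force: [0.0, 1.1, 0.4]
grip_width: 0.064
grasp_force: 0.0
```

apply_moves(commands=[[0,0,0,0],[0,0,0,0],[0,0,0,0],[0,0,0,0],[0,0,0,0]], claw=0.8)

```text
clock: 13.67
eef_pos: [0.4597, -0.1132, -0.0055]
tool_rot: [0.707, 0.708, 0.0, 0.001]
ft_force: [-2.5, 0.1, 5.1]
grip_width: 0.0353
grasp_force: 59.4
```

apply_moves(commands=[[0,0,0,0],[0,0,-0.3,0],[0,0,-0.7,0],[0,0,-1,0],[0,0,-1,0]])

```text
clock: 14.08
eef_pos: [0.4585, -0.1129, 0.0541]
tool_rot: [0.707, 0.708, -0.0, -0.001]
ft_force: [0.3, -0.1, -0.8]
grip_width: 0.0354
grasp_force: 59.9
```

apply_moves(commands=[[0,0,-1,0],[0.7,0.6,-1,0],[1,0.9,-1,0],[1,0.9,-0.3,0],[1,0.9,0,0]])

```text
clock: 14.5
eef_pos: [0.5276, -0.0385, 0.1228]
tool_rot: [0.707, 0.707, 0.002, 0.002]
ft_force: [0.7, 0.3, 0.1]
grip_width: 0.0353
grasp_force: 60.0
```

apply_moves(commands=[[1,0.9,0,0],[1,0.9,0,0],[0.35,0.4,0,0],[0,0,0,0],[0,0,0,0]])

```text
clock: 14.92
eef_pos: [0.5686, 0.0081, 0.1193]
tool_rot: [0.706, 0.708, -0.001, -0.0]
ft_force: [-0.6, 0.6, -1.6]
grip_width: 0.0355
grasp_force: 60.0
```

```bash
python3 - <<'E'
from h import *
w=bot.camera("wrist"); np.savez("w5.npz",**w); o=bot.get_obs();print(o["eef_pos"],o["grip_width"]); cv2.imwrite("pics/w5.png",w["image"])
E
```

```text
[0.56807882 0.0075183  0.11931042] 0.03540686244387937
```

View pics/w5.png

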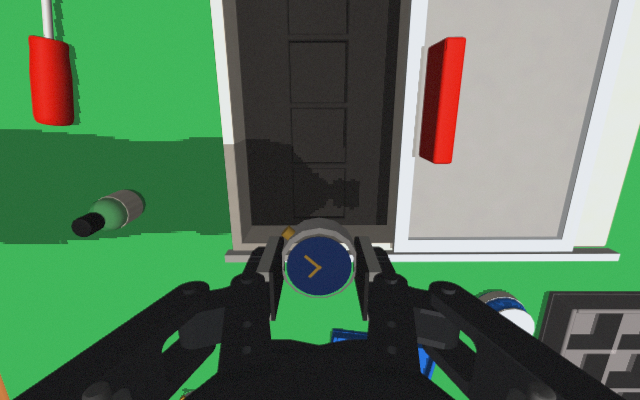

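Blue watch is held over the chamber. Pocket outlines: pocket3 rows 41–101, pocket2 107–162, pocket1 ~165–217, columns ~290–347.

```bash
python3 - <<'E'
from h import *
w=dict(np.load("w5.npz")); P=lambda u,v: ray(w,u,v,.023)[:2]
for q in [[(291,107),(346,107),(291,162),(348,162)],[(289,41),(347,41),(290,101),(347,101)]]:
    A=np.array([P(*p) for p in q]); print(A.round(4).tolist(),A.mean(0).round(4))
g=cv2.equalizeHist(cv2.cvtColor(w["image"],cv2.COLOR_BGR2GRAY))
cv2.imwrite("pics/c5.png",cv2.resize(g[0:225,225:405],None,fx=2.6,fy=2.6,interpolation=cv2.INTER_CUBIC))
E
```

```text
[[0.5468, 0.0794], [0.5904, 0.0796], [0.5458, 0.0354], [0.5933, 0.0356]] [0.5691 0.0575]
[[0.5464, 0.1269], [0.5898, 0.127], [0.5461, 0.084], [0.5911, 0.0841]] [0.5684 0.1055]
```

View pics/c5.png

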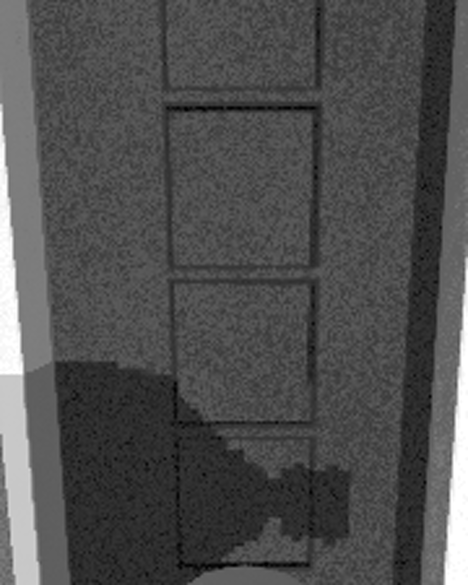

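apply_moves(commands=[[0,0,1,0],[0,0,1,0],[0,0,1,0],[0,0,1,0],[0,0,0.6,0]])

```text
clock: 15.38
eef_pos: [0.5664, 0.0065, 0.0256]
tool_rot: [0.707, 0.707, -0.002, -0.001]
ft_force: [0.3, -0.9, -0.1]
grip_width: 0.0354
grasp_force: 60.0
```

apply_moves(commands=[[0,0,0.3,0],[0,0,0.2,0],[0,0,0.1,0],[0,0,0.1,0],[0,0,0.1,0]])

```text
clock: 15.8
eef_pos: [0.5699, 0.0079, 0.0125]
tool_rot: [0.707, 0.707, 0.001, 0.001]
ft_force: [0.0, -0.1, -0.8]
grip_width: 0.0353
grasp_force: 60.0
```

apply_moves(commands=[[0,0,0.05,0],[0,0,0.05,0],[0,0,0,0],[0,0,0,0],[0,0,0,0]])

```text
clock: 16.22
eef_pos: [0.5692, 0.0082, 0.0098]
tool_rot: [0.707, 0.708, 0.0, 0.0]
ft_force: [0.2, -0.3, -1.4]
grip_width: 0.0356
grasp_force: 60.0
```

apply_moves(commands=[[0,0,0.04,0],[0,0,0,0],[0,0,0,0],[0,0,0,0],[0,0,0,0]], claw=0.4)

```text
clock: 16.63
eef_pos: [0.5692, 0.0081, 0.0089]
tool_rot: [0.707, 0.708, 0.0, 0.0]
ft_force: [-0.0, -0.7, -0.4]
grip_width: 0.0513
grasp_force: 0.0
```

apply_moves(commands=[[0,0,-0.3,0],[0,0,-1,0],[0,0,-1,0],[0,0,-1,0],[0,0,-1,0]])

```text
clock: 17.05
eef_pos: [0.569, 0.0081, 0.0961]
tool_rot: [0.707, 0.708, 0.0, 0.0]
ft_force: [0.3, -0.5, -0.3]
grip_width: 0.0509
grasp_force: 0.0
```

apply_moves(commands=[[-1,-0.5,-1,0],[-1,-0.5,-1,0],[-1,-0.5,-1,0],[-1,-0.5,0,0],[-1,-0.5,0,0]], claw=0.25)

```text
clock: 17.47
eef_pos: [0.5201, -0.093, 0.1573]
tool_rot: [0.706, 0.708, 0.001, 0.002]
ft_force: [-0.3, -0.3, -0.8]
grip_width: 0.0641
grasp_force: 0.0
```

apply_moves(commands=[[-1,-0.5,0,0],[-1,-0.5,0,0],[-1,-0.5,0,0],[-1,-0.5,0,0],[-1,-0.5,0,0]])

```text
clock: 17.88
eef_pos: [0.4688, -0.193, 0.1555]
tool_rot: [0.707, 0.708, 0.0, 0.0]
ft_force: [-0.1, 0.7, -0.6]
grip_width: 0.0637
grasp_force: 0.0
```

```bash
python3 - <<'E'
from h import *
w=bot.camera("wrist"); np.savez("w6.npz",**w); t=bot.camera("top"); o=bot.get_obs();print(o["eef_pos"]); 
a=cv2.resize(t["image"][100:280,190:480],(800,497),interpolation=cv2.INTER_CUBIC); cv2.imwrite("pics/t6.png",a); cv2.imwrite("pics/w6.png",w["image"])
watches(w); print("TOP"); watches(t)
E
```

```text
[ 0.46808102 -0.19440595  0.15540547]
[ 350    0  290    7 1829] ctr [489.7   2.7] z.012 [ 0.6209 -0.0351] z.021 [ 0.6163 -0.0377] [68. 87. 61.]
[ 579   80   61   63 3118] ctr [612.8 112.6] z.012 [ 0.7442 -0.1246] z.021 [ 0.736  -0.1245] [117.  133.5 102. ]
[ 150  162   65   57 2725] ctr [181.8 189.2] z.012 [ 0.3307 -0.2027] z.021 [ 0.3349 -0.2003] [ 89. 101.  93.]
[ 613  184   27  104 1420] ctr [630.4 246.9] z.012 [ 0.797  -0.2521] z.021 [ 0.7871 -0.2482] [45. 46. 46.]
[ 262  212   38   42 1256] ctr [280.4 233. ] z.012 [ 0.4292 -0.2492] z.021 [ 0.4304 -0.2453] [149. 175. 161.]
[521 259  37  32 694] ctr [536.5 272.4] z.012 [ 0.7138 -0.299 ] z.021 [ 0.7064 -0.2937] [24. 24. 23.]
TOP
[327 114  20  22 332] ctr [336.3 124.4] z.012 [ 0.753  -0.1243] z.021 [ 0.7505 -0.124 ] [205. 194. 190.]
[393 131  12  11  60] ctr [397.8 137.4] z.012 [ 0.7162 -0.2968] z.021 [ 0.714 -0.295] [11.5 24.   8. ]
[524 139  52  48 779] ctr [561.5 157.9] z.012 [ 0.6322 -0.7109] z.021 [ 0.6306 -0.706 ] [ 8. 27.  2.]
[418 145  16  15 184] ctr [425.2 151.8] z.012 [ 0.6692 -0.37  ] z.021 [ 0.6673 -0.3677] [  0. 115. 164.]
[448 163  15  15 194] ctr [454.9 169.9] z.012 [ 0.6168 -0.4492] z.021 [ 0.6153 -0.4464] [126.5 125.  163. ]
[291 249  11  11  86] ctr [296.3 253.8] z.012 [ 0.3944 -0.0052] z.021 [ 0.3946 -0.0057] [42. 77. 40.]
[195 250  21  18 299] ctr [205.2 258.6] z.012 [0.3869 0.2438] z.021 [0.3873 0.2414] [  2.  15. 196.]
[222 262  49  14 339] ctr [251.3 268.2] z.012 [0.3578 0.1317] z.021 [0.3583 0.1301] [  4.  30. 156.]
```

View pics/t6.png

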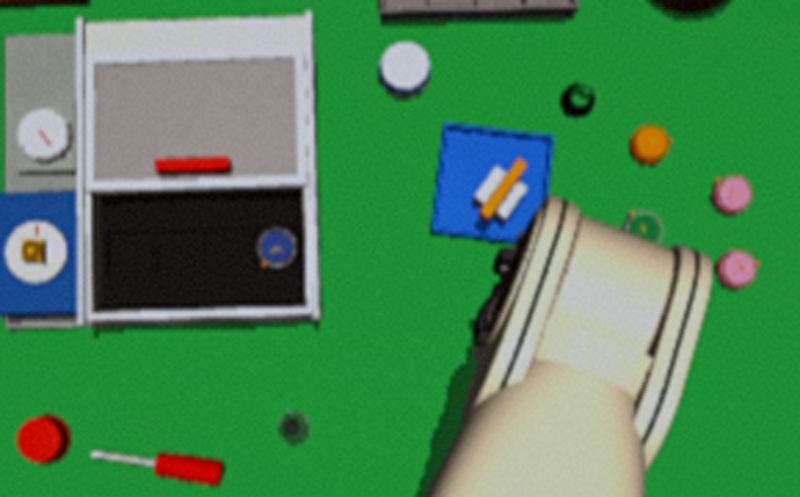

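Top view: blue watch sits in the right-hand pocket (pocket1), window fully open, nothing else disturbed. White next.

apply_moves(commands=[[-0.9,-0.65,0.4,0],[-0.9,-0.65,1,0],[-0.85,-0.6,1,0],[0,0,1,0],[0,0,1,0]])

```text
clock: 18.4
eef_pos: [0.4313, -0.2456, 0.0666]
tool_rot: [0.707, 0.707, 0.0, 0.001]
ft_force: [-1.0, -0.1, 0.1]
grip_width: 0.0638
grasp_force: 0.0
```

apply_moves(commands=[[0,0,1,0],[0,0,1,0],[0,0,0.8,0],[0,0,0,0],[0,0,0,0]])

```text
clock: 18.82
eef_pos: [0.4311, -0.2443, 0.0105]
tool_rot: [0.706, 0.708, -0.0, -0.001]
ft_force: [0.2, 0.7, -0.3]
grip_width: 0.0642
grasp_force: 0.0
```

```bash
cat >> h.py <<'E'
def near(c):
    "watch between the fingers: top rim circle fit in the central strip"
    e=bot.get_obs()["eef_pos"]; im=c["image"]; hsv=cv2.cvtColor(im,cv2.COLOR_BGR2HSV)
    mat=(hsv[...,0]>48)&(hsv[...,0]<78)&(hsv[...,1]>140)&(hsv[...,2]>50)
    m=(~mat).astype(np.uint8); m[:, :258]=0; m[:,378:]=0; m[338:]=0; m[:150]=0
    n,l,s,ce=cv2.connectedComponentsWithStats(m)
    for i in range(1,n):
        if s[i,4]>400:
            u=s[i,0]+s[i,2]/2-.5; v=s[i,1]+s[i,3]/2-.5
            print(e.round(4),s[i],ray(c,u,v,.012)[:2].round(4),ray(c,u,v,.021)[:2].round(4))
E
python3 -c "
from h import *
near(dict(np.load('w4.npz'))); near(bot.camera('wrist'))"
```

```text
[ 0.4311 -0.2443  0.0105] [ 278  211   71   74 3983] [ 0.4563 -0.1141] [ 0.4565 -0.1098]
[ 0.432  -0.2449  0.0114] [ 281  213   72   74 4095] [ 0.4303 -0.2489] [ 0.4303 -0.2445]
```

apply_moves(commands=[[-0.1,-0.04,0.4,0],[0,0,0.3,0],[0,0,0.13,0],[0,0,0,0],[0,0,0,0]])

```text
clock: 19.28
eef_pos: [0.4305, -0.2471, -0.0058]
tool_rot: [0.707, 0.708, -0.0, -0.0]
ft_force: [1.3, 0.0, 0.4]
grip_width: 0.0641
grasp_force: 0.0
```

apply_moves(commands=[[0,0,0,0],[0,0,0,0],[0,0,0,0],[0,0,0,0],[0,0,0,0]], claw=0.8)

```text
clock: 19.7
eef_pos: [0.431, -0.2473, -0.0051]
tool_rot: [0.707, 0.708, 0.0, 0.0]
ft_force: [-1.0, 0.3, 6.5]
grip_width: 0.0353
grasp_force: 59.5
```

apply_moves(commands=[[0,0,0,0],[0,0,-0.3,0],[0,0,-0.7,0],[0,0,-1,0],[0,0,-1,0]])

```text
clock: 20.12
eef_pos: [0.4298, -0.2466, 0.0543]
tool_rot: [0.707, 0.708, -0.0, -0.001]
ft_force: [0.3, -0.6, -0.5]
grip_width: 0.0353
grasp_force: 59.9
```

apply_moves(commands=[[0,0,-1,0],[0.95,0.43,-1,0],[0.95,0.43,-1,0],[0.95,0.43,-0.3,0],[0.95,0.43,0,0]])

```text
clock: 20.53
eef_pos: [0.4668, -0.1709, 0.1228]
tool_rot: [0.707, 0.707, 0.001, 0.002]
ft_force: [-0.1, -0.0, -0.5]
grip_width: 0.0354
grasp_force: 60.0
```

apply_moves(commands=[[0.95,0.43,0,0],[0.95,0.43,0,0],[0.95,0.43,0,0],[0.95,0.43,0,0],[0.95,0.43,0,0]])

```text
clock: 20.95
eef_pos: [0.5079, -0.075, 0.1202]
tool_rot: [0.707, 0.708, -0.0, -0.0]
ft_force: [0.5, -0.3, -1.0]
grip_width: 0.0356
grasp_force: 60.0
```

apply_moves(commands=[[0.95,0.43,0,0],[0.95,0.43,0,0],[0.95,0.43,0,0],[0.95,0.43,0,0],[0.95,0.43,0,0]])

```text
clock: 21.37
eef_pos: [0.5507, 0.0201, 0.1201]
tool_rot: [0.707, 0.708, -0.0, -0.0]
ft_force: [0.2, 0.3, -1.0]
grip_width: 0.0353
grasp_force: 60.0
```

apply_moves(commands=[[0.95,0.43,0,0],[0.95,0.43,0,0],[0,0.05,0,0],[0,0,0,0],[0,0,0,0]])

```text
clock: 21.78
eef_pos: [0.5683, 0.0569, 0.1199]
tool_rot: [0.707, 0.708, -0.001, -0.0]
ft_force: [0.1, -0.4, -1.1]
grip_width: 0.035
grasp_force: 60.0
```

```bash
cat >> h.py <<'E'
def held(c):
    "offset of the held watch from eef (assumes dial top 0.0265 above eef)"
    o=bot.get_obs(); e=o["eef_pos"]; im=c["image"]; g=cv2.medianBlur(cv2.cvtColor(im,cv2.COLOR_BGR2GRAY),3)
    cs=cv2.HoughCircles(g[200:330,250:390],cv2.HOUGH_GRADIENT,1,200,param1=80,param2=12,minRadius=28,maxRadius=42)
    if cs is None: print("no circle"); return
    u,v,r=cs[0,0]+[250,200,0]; print(e.round(4),o["grip_width"].round(4),(u,v,r),"off",(ray(c,u,v,e[2]+.0265)-e).round(4)[:2])
E
python3 -c "
from h import *
w=bot.camera('wrist'); np.savez('w7.npz',**w); held(w); cv2.imwrite('pics/w7.png',w['image']); bot_e=0
held(dict(np.load('w5.npz')))"
```

```text
Traceback (most recent call last):
  File "h.py", line 34, in held
    u,v,r=cs[0,0]+[250,200,0]; print(e.round(4),o["grip_width"].round(4),(u,v,r),"off",(ray(c,u,v,e[2]+.0265)-e).round(4)[:2])
                                                ^^^^^^^^^^^^^^^^^^^^^
AttributeError: 'float' object has no attribute 'round'
```

```bash
sed -i 's/o\["grip_width"\].round(4)/round(o["grip_width"],4)/' h.py; python3 -c "
from h import *
held(dict(np.load('w7.npz')))"
```

```text
[0.5682 0.0565 0.12  ] 0.0356 (np.float64(318.5), np.float64(255.5), np.float64(38.0)) off [0.0004 0.005 ]
```

apply_moves(commands=[[0,0,1,0],[0,0,1,0],[0,0,1,0],[0,0,1,0],[0,0,0.6,0]])

```text
clock: 22.25
eef_pos: [0.5669, 0.0557, 0.0262]
tool_rot: [0.707, 0.707, -0.001, -0.001]
ft_force: [0.0, 0.1, -1.2]
grip_width: 0.0353
grasp_force: 60.0
```

apply_moves(commands=[[0,0,0.3,0],[0,0,0.2,0],[0,0,0.1,0],[0,0,0.1,0],[0,0,0.05,0]])

```text
clock: 22.67
eef_pos: [0.5695, 0.057, 0.014]
tool_rot: [0.707, 0.707, 0.001, 0.001]
ft_force: [-0.5, -0.7, -0.4]
grip_width: 0.0352
grasp_force: 60.0
```

apply_moves(commands=[[0,0,0.05,0],[0,0,0.05,0],[0,0,0.03,0],[0,0,0,0],[0,0,0,0]])

```text
clock: 23.08
eef_pos: [0.5689, 0.0572, 0.0107]
tool_rot: [0.707, 0.708, 0.0, 0.0]
ft_force: [0.2, -0.8, -0.6]
grip_width: 0.0352
grasp_force: 60.0
```

apply_moves(commands=[[0,0,0.05,0],[0,0,0.03,0],[0,0,0,0],[0,0,0,0],[0,0,0,0]])

```text
clock: 23.5
eef_pos: [0.5691, 0.0572, 0.0099]
tool_rot: [0.707, 0.708, 0.0, 0.0]
ft_force: [-2.1, 0.3, 5.4]
grip_width: 0.0354
grasp_force: 60.6
```

apply_moves(commands=[[0,0,0,0],[0,0,0,0],[0,0,0,0],[0,0,0,0],[0,0,0,0]], claw=0.4)

```text
clock: 23.92
eef_pos: [0.5688, 0.0571, 0.0088]
tool_rot: [0.707, 0.708, -0.0, -0.0]
ft_force: [0.3, -0.6, 0.4]
grip_width: 0.0516
grasp_force: 0.0
```

apply_moves(commands=[[0,0,-0.3,0],[0,0,-1,0],[0,0,-1,0],[0,0,-1,0],[0,0,-1,0]])

```text
clock: 24.33
eef_pos: [0.5687, 0.0571, 0.0962]
tool_rot: [0.707, 0.708, -0.0, 0.0]
ft_force: [0.9, -0.2, 0.4]
grip_width: 0.0518
grasp_force: 0.0
```

apply_moves(commands=[[-1,-0.25,-1,0],[-1,-0.25,-1,0],[-1,-0.25,-1,0],[-1,-0.25,0,0],[-1,-0.25,0,0]], claw=0.25)

```text
clock: 24.75
eef_pos: [0.545, -0.0438, 0.1575]
tool_rot: [0.707, 0.708, 0.001, 0.002]
ft_force: [-0.4, -0.4, -0.9]
grip_width: 0.064
grasp_force: 0.0
```

apply_moves(commands=[[-1,-0.25,0,0],[-1,-0.25,0,0],[-1,-0.25,0,0],[-1,-0.25,0,0],[-1,-0.25,0,0]])

```text
clock: 25.17
eef_pos: [0.5188, -0.1439, 0.1555]
tool_rot: [0.707, 0.708, 0.0, 0.0]
ft_force: [-0.3, -0.3, -0.2]
grip_width: 0.0638
grasp_force: 0.0
```

apply_moves(commands=[[-1,-0.25,0,0],[-1,-0.25,0,0],[-1,-0.25,0,0],[-1,-0.25,0,0],[-1,-0.25,0,0]])

```text
clock: 25.58
eef_pos: [0.4939, -0.244, 0.1555]
tool_rot: [0.707, 0.708, 0.0, 0.0]
ft_force: [-0.0, 0.4, 0.4]
grip_width: 0.064
grasp_force: 0.0
```

apply_moves(commands=[[-1,-0.25,0,0],[-1,-0.25,0,0],[-0.5,0,0,0],[0,0,0,0],[0,0,0,0]])

```text
clock: 26.0
eef_pos: [0.4844, -0.2929, 0.1551]
tool_rot: [0.707, 0.707, 0.0, -0.0]
ft_force: [-0.7, 0.3, -0.2]
grip_width: 0.064
grasp_force: 0.0
```

```bash
python3 - <<'E'
from h import *
w=bot.camera("wrist"); np.savez("w8.npz",**w); t=bot.camera("top"); np.savez("t8.npz",**t); print(bot.get_obs()["eef_pos"])
cv2.imwrite("pics/w8.png",w["image"]); cv2.imwrite("pics/t8.png",t["image"])
watches(w); print("TOP"); watches(t)
# chamber dials in top
im=t["image"][165:220,220:305]; hsv=cv2.cvtColor(im,cv2.COLOR_BGR2HSV)
b=((hsv[...,2]>70)).astype(np.uint8); n,l,s,ce=cv2.connectedComponentsWithStats(b)
for i in range(1,n):
    if 40<s[i,4]<500: print(s[i],ray(t,*(ce[i]+[220,165]),.036).round(4),np.median(im[l==i],0))
E
```

```text
[ 0.48452661 -0.29199233  0.15500512]
[ 592    0   48   26 1046] ctr [617.1  11. ] z.012 [ 0.7429 -0.1422] z.021 [ 0.7351 -0.1446] [79. 70. 67.]
[ 115   44   72   65 3478] ctr [149.3  76.3] z.012 [ 0.331  -0.1943] z.021 [ 0.3356 -0.1952] [ 98.5 104.  104. ]
[337 139  43  43 791] ctr [358.4 160.4] z.012 [ 0.5238 -0.2715] z.021 [ 0.5226 -0.27  ] [ 65. 168. 179.]
[626 139  14  51 372] ctr [634.8 170.7] z.012 [ 0.7963 -0.2752] z.021 [ 0.787  -0.2736] [46. 46. 46.]
[525 169  41  35 861] ctr [541.5 185. ] z.012 [ 0.7142 -0.2978] z.021 [ 0.7073 -0.2955] [24. 24. 24.]
[ 468  231   44   41 1294] ctr [489.7 250.1] z.012 [ 0.6694 -0.3702] z.021 [ 0.6638 -0.3657] [ 10. 140. 216.]
[ 275  241   37   39 1129] ctr [293.3 260.1] z.012 [ 0.4572 -0.381 ] z.021 [ 0.458  -0.3763] [46. 68. 46.]
[ 594  246   46   98 3009] ctr [621.2 293.7] z.012 [ 0.8215 -0.4241] z.021 [ 0.8114 -0.418 ] [20. 28. 40.]
[ 350  296   36   37 1056] ctr [367.1 314.1] z.012 [ 0.5414 -0.45  ] z.021 [ 0.5397 -0.4431] [143. 154. 216.]
TOP
[327 114  20  22 333] ctr [336.4 124.4] z.012 [ 0.753  -0.1243] z.021 [ 0.7505 -0.124 ] [208. 1
[... 382 characters left out ...]
.37  ] z.021 [ 0.6673 -0.3677] [  0.  117.  166.5]
[384 197  17  16 126] ctr [391.9 204.3] z.012 [ 0.5245 -0.2716] z.021 [ 0.5238 -0.2701] [ 30.  128.  139.5]
[291 249  11  11  88] ctr [296.3 253.8] z.012 [ 0.3944 -0.0052] z.021 [ 0.3946 -0.0057] [45. 82. 40.]
[195 250  21  18 300] ctr [205.3 258.6] z.012 [0.3869 0.2438] z.021 [0.3873 0.2414] [  2.   14.  198.5]
[222 262  49  14 342] ctr [251.1 268.2] z.012 [0.3578 0.1317] z.021 [0.3583 0.1301] [  3.   32.5 158. ]
[358 264  20  21 333] ctr [367.6 273.6] z.012 [ 0.3368 -0.1984] z.021 [ 0.3375 -0.1974] [126. 139. 125.]
[ 45  18  14  14 161] [0.5696 0.0565 0.036 ] [173. 184. 182.]
[ 64  18  13  14 152] [0.5691 0.0076 0.036 ] [111.5  66.   57. ]
```

Both watches sit centred in their pockets. Black next, at (0.4575, −0.379).

apply_moves(commands=[[-0.86,-0.27,0.3,0],[-0.86,-0.27,0.5,0],[-0.86,-0.27,0.5,0],[-0.86,-0.27,1,0],[-0.8,-0.27,1,0]])

```text
clock: 26.52
eef_pos: [0.4586, -0.3778, 0.0894]
tool_rot: [0.706, 0.708, 0.0, 0.001]
ft_force: [0.7, -0.1, -0.4]
grip_width: 0.0642
grasp_force: 0.0
```

apply_moves(commands=[[0,0,1,0],[0,0,1,0],[0,0,1,0],[0,0,0.9,0],[0,0,0,0]])

```text
clock: 26.93
eef_pos: [0.4554, -0.3744, 0.0071]
tool_rot: [0.706, 0.708, -0.0, -0.004]
ft_force: [-0.4, 0.5, -0.5]
grip_width: 0.0642
grasp_force: 0.0
```

```bash
python3 -c "
from h import *
near(bot.camera('wrist'))"
```

```text
[ 0.4563 -0.3753  0.009 ] [ 286  218   73   76 4066] [ 0.4576 -0.3809] [ 0.4575 -0.3764]
```

apply_moves(commands=[[-0.15,0.04,0.4,0],[0,0,0.25,0],[0,0,0.1,0],[0,0,0,0],[0,0,0,0]])

```text
clock: 27.4
eef_pos: [0.4585, -0.381, -0.0035]
tool_rot: [0.707, 0.708, 0.0, 0.0]
ft_force: [0.2, -0.7, 0.9]
grip_width: 0.0643
grasp_force: 0.0
```

apply_moves(commands=[[0,0,0,0],[0,0,0,0],[0,0,0,0],[0,0,0,0],[0,0,0,0]], claw=0.8)

```text
clock: 27.82
eef_pos: [0.4587, -0.3813, -0.003]
tool_rot: [0.707, 0.708, 0.0, 0.001]
ft_force: [-1.0, 1.0, 6.3]
grip_width: 0.0349
grasp_force: 59.8
```

apply_moves(commands=[[0,0,0,0],[0,0,-0.3,0],[0,0,-0.7,0],[0,0,-1,0],[0,0,-1,0]])

```text
clock: 28.23
eef_pos: [0.4573, -0.3801, 0.0557]
tool_rot: [0.707, 0.708, -0.0, -0.001]
ft_force: [-0.2, -1.0, -1.1]
grip_width: 0.0356
grasp_force: 59.9
```

apply_moves(commands=[[0,0,-1,0],[0.97,0.22,-1,0],[0.97,0.22,-1,0],[0.97,0.22,-0.25,0],[0.97,0.22,0,0]])

```text
clock: 28.65
eef_pos: [0.477, -0.3033, 0.1234]
tool_rot: [0.707, 0.707, 0.001, 0.002]
ft_force: [1.8, -0.4, -0.9]
grip_width: 0.035
grasp_force: 59.9
```

apply_moves(commands=[[0.97,0.22,0,0],[0.97,0.22,0,0],[0.97,0.22,0,0],[0.97,0.22,0,0],[0.97,0.22,0,0]])

```text
clock: 29.07
eef_pos: [0.4974, -0.2051, 0.1209]
tool_rot: [0.707, 0.708, -0.0, -0.0]
ft_force: [-0.8, 0.6, -0.5]
grip_width: 0.035
grasp_force: 59.9
```

apply_moves(commands=[[0.97,0.22,0,0],[0.97,0.22,0,0],[0.97,0.22,0,0],[0.97,0.22,0,0],[0.97,0.22,0,0]])

```text
clock: 29.48
eef_pos: [0.5192, -0.1081, 0.1208]
tool_rot: [0.707, 0.708, -0.0, -0.0]
ft_force: [-0.1, 0.3, -1.3]
grip_width: 0.0349
grasp_force: 59.9
```

apply_moves(commands=[[0.97,0.22,0,0],[0.97,0.22,0,0],[0.97,0.22,0,0],[0.97,0.22,0,0],[0.97,0.22,0,0]])

```text
clock: 29.9
eef_pos: [0.541, -0.0112, 0.1208]
tool_rot: [0.707, 0.708, -0.0, -0.0]
ft_force: [-0.1, 0.1, -1.9]
grip_width: 0.0354
grasp_force: 59.9
```

apply_moves(commands=[[0.97,0.22,0,0],[0.97,0.22,0,0],[0.97,0.22,0,0],[0.97,0.22,0,0],[0.97,0.22,0,0]])

```text
clock: 30.32
eef_pos: [0.5629, 0.0858, 0.1208]
tool_rot: [0.707, 0.708, -0.0, -0.0]
ft_force: [-0.1, -0.5, -0.8]
grip_width: 0.0354
grasp_force: 59.9
```

apply_moves(commands=[[0.97,0.22,0,0],[0,0,0,0],[0,0,0,0],[0,0,0,0],[0,0,0,0]])

```text
clock: 30.73
eef_pos: [0.5672, 0.1035, 0.1208]
tool_rot: [0.707, 0.707, -0.0, -0.0]
ft_force: [-0.2, 0.0, -1.0]
grip_width: 0.0352
grasp_force: 59.9
```

```bash
python3 -c "
from h import *
w=bot.camera('wrist'); np.savez('w9.npz',**w); held(w); cv2.imwrite('pics/w9.png',w['image'])"
```

```text
[0.5672 0.1034 0.1209] 0.0353 (np.float64(318.5), np.float64(253.5), np.float64(39.20000076293945)) off [0.0002 0.0058]
```

apply_moves(commands=[[0.05,0.08,1,0],[0,0,1,0],[0,0,1,0],[0,0,1,0],[0,0,0.5,0]])

```text
clock: 31.2
eef_pos: [0.5674, 0.104, 0.0286]
tool_rot: [0.707, 0.707, -0.002, -0.001]
ft_force: [-0.8, 0.4, -1.6]
grip_width: 0.0354
grasp_force: 60.0
```

apply_moves(commands=[[0,0,0.3,0],[0,0,0.2,0],[0,0,0.1,0],[0,0,0.05,0],[0,0,0,0]])

```text
clock: 31.62
eef_pos: [0.5699, 0.1054, 0.0188]
tool_rot: [0.707, 0.708, 0.001, 0.0]
ft_force: [0.1, -0.7, -1.3]
grip_width: 0.0353
grasp_force: 60.0
```

apply_moves(commands=[[0,0,0.05,0],[0,0,0.05,0],[0,0,0.05,0],[0,0,0,0],[0,0,0,0]])

```text
clock: 32.03
eef_pos: [0.5691, 0.1053, 0.015]
tool_rot: [0.707, 0.708, -0.0, 0.0]
ft_force: [0.2, 0.3, -2.0]
grip_width: 0.0352
grasp_force: 60.0
```

Below the plate top with no contact, so it is in the pocket. Down to the floor and release, then on to the green watch.

apply_moves(commands=[[0,0,0.05,0],[0,0,0.05,0],[0,0,0.05,0],[0,0,0,0],[0,0,0,0]])

```text
clock: 32.45
eef_pos: [0.5692, 0.1053, 0.012]
tool_rot: [0.707, 0.708, 0.0, 0.0]
ft_force: [-0.2, 0.3, 0.6]
grip_width: 0.035
grasp_force: 60.0
```

apply_moves(commands=[[0,0,0,0],[0,0,0,0],[0,0,0,0],[0,0,0,0],[0,0,0,0]], claw=0.4)

```text
clock: 32.87
eef_pos: [0.5692, 0.1053, 0.012]
tool_rot: [0.707, 0.708, 0.0, 0.0]
ft_force: [0.5, 0.5, 0.2]
grip_width: 0.0511
grasp_force: 0.0
```

apply_moves(commands=[[0,0,-0.3,0],[0,0,-1,0],[0,0,-1,0],[0,0,-1,0],[0,0,-1,0]])

```text
clock: 33.28
eef_pos: [0.5691, 0.1053, 0.0993]
tool_rot: [0.707, 0.708, 0.0, 0.0]
ft_force: [0.3, 0.0, -0.1]
grip_width: 0.0514
grasp_force: 0.0
```

apply_moves(commands=[[-1,0,-1,0],[-1,0,-1,0],[-1,0,-0.7,0],[-1,0,0,0],[-1,0,0,0]], claw=0.25)

```text
clock: 33.7
eef_pos: [0.5703, 0.0045, 0.1543]
tool_rot: [0.707, 0.708, 0.001, 0.001]
ft_force: [0.6, -0.4, -1.4]
grip_width: 0.0639
grasp_force: 0.0
```

apply_moves(commands=[[-1,0,0,0],[-1,0,0,0],[-1,0,0,0],[-1,0,0,0],[-1,0,0,0]])

```text
clock: 34.12
eef_pos: [0.5694, -0.0957, 0.1526]
tool_rot: [0.707, 0.708, 0.0, 0.0]
ft_force: [0.8, 0.5, -0.3]
grip_width: 0.0642
grasp_force: 0.0
```

apply_moves(commands=[[-1,0,0,0],[-1,0,0,0],[-1,0,0,0],[-1,0,0,0],[-1,0,0,0]])

```text
clock: 34.53
eef_pos: [0.5695, -0.1957, 0.1526]
tool_rot: [0.707, 0.708, 0.0, 0.0]
ft_force: [0.3, 0.2, -0.1]
grip_width: 0.0641
grasp_force: 0.0
```

apply_moves(commands=[[-1,0,0,0],[-1,0,0,0],[-1,0,0,0],[-1,0,0,0],[-1,0,0,0]])

```text
clock: 34.95
eef_pos: [0.5696, -0.2957, 0.1525]
tool_rot: [0.707, 0.708, 0.0, 0.0]
ft_force: [0.1, -0.4, -0.5]
grip_width: 0.0641
grasp_force: 0.0
```

```bash
cat >> h.py <<'E'
def chamber(t):
    im=t["image"][165:220,220:305]; hsv=cv2.cvtColor(im,cv2.COLOR_BGR2HSV)
    b=((hsv[...,2]>45)).astype(np.uint8); n,l,s,ce=cv2.connectedComponentsWithStats(b)
    for i in range(1,n):
        if 30<s[i,4]<500: print("ch",s[i],ray(t,*(s[i,:2]+s[i,2:4]/2-.5+[220,165]),.034).round(4),np.median(im[l==i],0))
E
python3 - <<'E'
from h import *
w=bot.camera("wrist"); np.savez("w10.npz",**w); t=bot.camera("top"); np.savez("t10.npz",**t); print(bot.get_obs()["eef_pos"])
cv2.imwrite("pics/w10.png",w["image"]); cv2.imwrite("pics/t10.png",t["image"])
watches(w); print("TOP"); watches(t); chamber(t)
E
```

```text
[ 0.56933973 -0.29774428  0.15219562]
[ 498    0   72   24 1179] ctr [528.7   9.1] z.012 [ 0.7548 -0.145 ] z.021 [ 0.7492 -0.1474] [102.  99.  81.]
[   7   38   89   70 4446] ctr [49.7 73.7] z.012 [ 0.3281 -0.1948] z.021 [ 0.3354 -0.1957] [74. 79. 78.]
[251 137  45  46 956] ctr [272.6 159.2] z.012 [ 0.5255 -0.2736] z.021 [ 0.5268 -0.2721] [ 46. 101. 111.]
[444 169  38  34 633] ctr [458.4 182.9] z.012 [ 0.7145 -0.2995] z.021 [ 0.7101 -0.2972] [24. 24. 24.]
[311 221  39  41 597] ctr [329.2 236.9] z.012 [ 0.5823 -0.3603] z.021 [ 0.5819 -0.3561] [104. 149.  99.]
[325 237  13  10  69] ctr [330.7 241.8] z.012 [ 0.5834 -0.3608] z.021 [ 0.583  -0.3567] [ 69. 135. 118.]
[ 275  295   36   39 1101] ctr [292.7 314.1] z.012 [ 0.5406 -0.4511] z.021 [ 0.5415 -0.4442] [134. 152. 197.]
[ 341  295   36   38 1122] ctr [358.6 313.6] z.012 [ 0.616  -0.4503] z.021 [ 0.6146 -0.4435] [134.5 152.  192. ]
TOP
[327 114  20  22 332] ctr [336.3 124.4] z.012 [ 0.753  -0.1243] z.021 [ 0.7505 -0.124 ] [203. 192. 188.]
[393 131  12  11  61] ctr [397.9 137.4] z.012 [ 0.7162 -0.2968] z.021 [ 0.714 -0.295] [10. 23.  8.]
[524 139  52  48 783] ctr [561.4 157.8] z.012 [ 0.6322 -0.7109] z.021 [ 0.6306 -0.706 ] [ 8. 27.  2.]
[ 346  144   45   46 1726] ctr [368.1 166.3] z.012 [ 0.6318 -0.2089] z.021 [ 0.6302 -0.2079] [194.  93.  25.]
[384 197  17  16 128] ctr [391.8 204.3] z.012 [ 0.5245 -0.2716] z.021 [ 0.5238 -0.2701] [20.  69.5 82. ]
[291 249  11  11  86] ctr [296.2 253.7] z.012 [ 0.3944 -0.0052] z.021 [ 0.3946 -0.0057] [40.  76.5 39. ]
[195 250  21  18 300] ctr [205.3 258.6] z.012 [0.3869 0.2438] z.021 [0.3873 0.2414] [  2.  14. 194.]
[222 262  49  14 341] ctr [251.1 268.2] z.012 [0.3578 0.1317] z.021 [0.3583 0.1301] [  3.  31. 152.]
ch [ 63  17  15  16 186] [0.5693 0.0072 0.034 ] [101.   62.   54.5]
ch [ 27  18  15  15 101] [0.5699 0.1052 0.034 ] [56. 60. 66.]
ch [ 45  18  15  15 186] [0.5689 0.0562 0.034 ] [163.  158.5 157. ]
```

apply_moves(commands=[[-0.78,0.16,0.3,0],[-0.78,0.16,0.5,0],[-0.78,0.16,0.5,0],[-0.72,0.15,1,0],[0,0,1,0]])

```text
clock: 35.47
eef_pos: [0.5835, -0.3583, 0.0865]
tool_rot: [0.707, 0.707, 0.0, 0.002]
ft_force: [-0.9, 0.3, 0.2]
grip_width: 0.064
grasp_force: 0.0
```

apply_moves(commands=[[0,0,1,0],[0,0,1,0],[0,0,1,0],[0,0,0.8,0],[0,0,0,0]])

```text
clock: 35.88
eef_pos: [0.5797, -0.3533, 0.0058]
tool_rot: [0.706, 0.708, -0.001, -0.004]
ft_force: [-1.9, -0.4, -0.5]
grip_width: 0.0643
grasp_force: 0.0
```

```bash
python3 -c "
from h import *
near(bot.camera('wrist'))"
```

```text
[ 0.5808 -0.354   0.0079] [ 283  217   77   75 1568] [ 0.5814 -0.3582] [ 0.5814 -0.3537]
```

apply_moves(commands=[[0,0,0.35,0],[0,0,0.2,0],[0,0,0.1,0],[0,0,0,0],[0,0,0,0]])

```text
clock: 36.35
eef_pos: [0.5827, -0.356, -0.0024]
tool_rot: [0.707, 0.708, 0.0, 0.0]
ft_force: [-0.1, -0.5, -0.3]
grip_width: 0.0642
grasp_force: 0.0
```

apply_moves(commands=[[0,0,0,0],[0,0,0,0],[0,0,0,0],[0,0,0,0],[0,0,0,0]], claw=0.8)

```text
clock: 36.77
eef_pos: [0.5829, -0.3563, -0.002]
tool_rot: [0.707, 0.708, 0.0, 0.001]
ft_force: [-1.5, -0.2, 4.1]
grip_width: 0.0347
grasp_force: 60.0
```

apply_moves(commands=[[0,0,0,0],[0,0,-0.3,0],[0,0,-0.7,0],[0,0,-1,0],[0,0,-1,0]])

```text
clock: 37.18
eef_pos: [0.5812, -0.3552, 0.0561]
tool_rot: [0.707, 0.708, -0.0, -0.002]
ft_force: [0.7, -1.0, -1.1]
grip_width: 0.0347
grasp_force: 59.9
```

apply_moves(commands=[[0,0,-1,0],[0.6,0,-1,0],[0.98,0,-1,0],[0.98,0,-0.3,0],[0.98,0,0,0]])

```text
clock: 37.6
eef_pos: [0.5834, -0.2852, 0.1255]
tool_rot: [0.707, 0.707, 0.001, 0.002]
ft_force: [0.3, -0.1, -0.1]
grip_width: 0.0351
grasp_force: 59.9
```

apply_moves(commands=[[0.98,0,0,0],[0.98,0,0,0],[0.98,0,0,0],[0.98,0,0,0],[0.98,0,0,0]])

```text
clock: 38.02
eef_pos: [0.5816, -0.1859, 0.1225]
tool_rot: [0.707, 0.708, -0.0, -0.001]
ft_force: [0.3, 0.9, -1.5]
grip_width: 0.0351
grasp_force: 59.9
```

apply_moves(commands=[[0.98,0,0,0],[0.98,0,0,0],[0.98,0,0,0],[0.98,0,0,0],[0.98,0,0,0]])

```text
clock: 38.43
eef_pos: [0.5814, -0.088, 0.1225]
tool_rot: [0.707, 0.708, -0.0, -0.001]
ft_force: [0.4, -0.5, -0.9]
grip_width: 0.0352
grasp_force: 59.9
```

apply_moves(commands=[[0.98,0,0,0],[0.98,0,0,0],[0.98,0,0,0],[0.98,0,0,0],[0.98,0,0,0]])

```text
clock: 38.85
eef_pos: [0.5813, 0.0099, 0.1225]
tool_rot: [0.707, 0.708, -0.0, -0.0]
ft_force: [0.3, -0.7, -1.1]
grip_width: 0.0347
grasp_force: 59.9
```

apply_moves(commands=[[0.98,-0.15,0,0],[0.98,-0.15,0,0],[0.98,-0.15,0,0],[0.98,-0.15,0,0],[0.98,-0.1,0,0]])

```text
clock: 39.27
eef_pos: [0.5669, 0.1078, 0.1226]
tool_rot: [0.707, 0.708, -0.001, -0.0]
ft_force: [-0.5, -0.2, 0.4]
grip_width: 0.0346
grasp_force: 59.9
```

apply_moves(commands=[[0.98,0,0,0],[0.98,0,0,0],[0.5,0,0,0],[0,0,0,0],[0,0,0,0]])

```text
clock: 39.68
eef_pos: [0.5674, 0.156, 0.1226]
tool_rot: [0.706, 0.708, -0.001, 0.0]
ft_force: [-0.4, 0.3, -0.5]
grip_width: 0.0349
grasp_force: 59.9
```

```bash
python3 -c "
from h import *
w=bot.camera('wrist'); np.savez('w11.npz',**w); held(w)"
```

```text
[0.5675 0.1554 0.1227] 0.0351 (np.float64(316.5), np.float64(261.5), np.float64(34.70000076293945)) off [-0.0008  0.0021]
```

apply_moves(commands=[[0,0.1,1,0],[0,0,1,0],[0,0,1,0],[0,0,1,0],[0,0,0.5,0]])

```text
clock: 40.15
eef_pos: [0.5681, 0.154, 0.0304]
tool_rot: [0.707, 0.707, -0.002, -0.001]
ft_force: [-0.5, 0.2, -1.6]
grip_width: 0.0347
grasp_force: 59.9
```

apply_moves(commands=[[0,0,0.3,0],[0,0,0.2,0],[0,0,0.15,0],[0,0,0.05,0],[0,0,0,0]])

```text
clock: 40.57
eef_pos: [0.5703, 0.1562, 0.0197]
tool_rot: [0.707, 0.708, 0.001, 0.0]
ft_force: [-0.4, 0.6, -1.1]
grip_width: 0.0352
grasp_force: 59.9
```

apply_moves(commands=[[0,0,0.05,0],[0,0,0.05,0],[0,0,0.05,0],[0,0,0,0],[0,0,0,0]])

```text
clock: 40.98
eef_pos: [0.5697, 0.1562, 0.0161]
tool_rot: [0.707, 0.708, 0.0, 0.0]
ft_force: [0.7, 0.7, -0.6]
grip_width: 0.0352
grasp_force: 59.9
```

apply_moves(commands=[[0,0,0.05,0],[0,0,0.05,0],[0,0,0.05,0],[0,0,0,0],[0,0,0,0]])

```text
clock: 41.4
eef_pos: [0.5697, 0.1561, 0.013]
tool_rot: [0.707, 0.708, 0.0, -0.0]
ft_force: [-0.6, -0.5, 0.6]
grip_width: 0.0351
grasp_force: 60.0
```

apply_moves(commands=[[0,0,0,0],[0,0,0,0],[0,0,0,0],[0,0,0,0],[0,0,0,0]], claw=0.4)

```text
clock: 41.82
eef_pos: [0.5697, 0.1561, 0.013]
tool_rot: [0.707, 0.708, 0.0, 0.0]
ft_force: [0.1, 0.1, 0.1]
grip_width: 0.0513
grasp_force: 0.0
```

apply_moves(commands=[[0,0,-0.3,0],[0,0,-1,0],[0,0,-1,0],[0,0,-1,0],[0,0,-1,0]])

```text
clock: 42.23
eef_pos: [0.5696, 0.1561, 0.1003]
tool_rot: [0.707, 0.708, 0.0, 0.0]
ft_force: [1.1, 0.1, 0.2]
grip_width: 0.051
grasp_force: 0.0
```

apply_moves(commands=[[-1,0,-0.5,0],[-1,0.5,0,0],[-1,0.5,0,0],[-1,0.5,0,0],[-1,0.5,0,0]])

```text
clock: 42.65
eef_pos: [0.6103, 0.0553, 0.1099]
tool_rot: [0.707, 0.708, 0.0, 0.0]
ft_force: [0.6, -0.0, 0.2]
grip_width: 0.051
grasp_force: 0.0
```

apply_moves(commands=[[-1,0.5,0,0],[-1,0.5,0,0],[-1,0.5,0,0],[-1,0.2,0,0],[-1,0,0,0]])

```text
clock: 43.07
eef_pos: [0.645, -0.0449, 0.1094]
tool_rot: [0.707, 0.708, 0.0, 0.0]
ft_force: [0.4, -0.1, -0.7]
grip_width: 0.0513
grasp_force: 0.0
```

apply_moves(commands=[[-1,0,0,0],[-1,0,0,0],[-1,0,0,0],[-0.5,0,0,0],[0,0,0,0]])

```text
clock: 43.48
eef_pos: [0.644, -0.1161, 0.1093]
tool_rot: [0.708, 0.706, -0.0, 0.0]
ft_force: [0.7, 0.8, -1.1]
grip_width: 0.0511
grasp_force: 0.0
```

```bash
python3 - <<'E'
from h import *
w=bot.camera("wrist"); np.savez("w12.npz",**w); t=bot.camera("top"); np.savez("t12.npz",**t); print(bot.get_obs()["eef_pos"])
chamber(t)
a=cv2.resize(t["image"][150:225,180:310],(520,300),interpolation=cv2.INTER_CUBIC); a=np.clip(a.astype(int)*2,0,255).astype(np.uint8)
cv2.imwrite("pics/t12.png",a)
E
```

```text
[ 0.64400709 -0.11352858  0.10917705]
ch [ 10  19  15  16 188] [0.5668 0.1516 0.034 ] [53. 93. 53.]
ch [27 18 15 15 99] [0.5699 0.1052 0.034 ] [54. 56. 61.]
ch [ 45  18  15  15 184] [0.5689 0.0562 0.034 ] [156.5 154.  151.5]
```

View pics/t12.png

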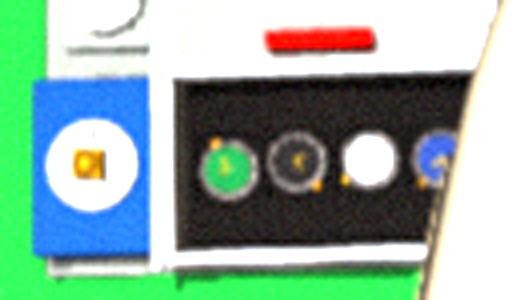

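Top view: green (228,168), black (297,160), white (370,158) and blue (440,157) are all in their pockets. I'll double-check the green one from the wrist camera on the way to the fin.

apply_moves(commands=[[0.99,0,0,0],[0.99,0,0,0],[0.99,0,0,0],[0.99,0,0,0],[0.99,0,0,0]])

```text
clock: 44.0
eef_pos: [0.6437, -0.012, 0.1092]
tool_rot: [0.706, 0.708, 0.0, -0.0]
ft_force: [0.9, 0.2, -1.0]
grip_width: 0.0512
grasp_force: 0.0
```

apply_moves(commands=[[0.99,0,0,0],[0.99,0,0,0],[0.99,0,0,0],[0.99,0,0,0],[0.99,0,0,0]], claw=0.5)

```text
clock: 44.42
eef_pos: [0.6432, 0.0872, 0.1092]
tool_rot: [0.706, 0.708, 0.0, -0.0]
ft_force: [0.9, 0.4, 0.4]
grip_width: 0.0432
grasp_force: 0.0
```

```bash
python3 - <<'E'
from h import *
w=bot.camera("wrist"); np.savez("w13.npz",**w); print(bot.get_obs()["eef_pos"])
im=w["image"]; cv2.imwrite("pics/w13.png",im)
print([proj(w,[.569,y,.036]).round(0).tolist() for y in (.1055,.1545)])
hsv=cv2.cvtColor(im,cv2.COLOR_BGR2HSV)
g=((hsv[...,0]>45)&(hsv[...,0]<85)&(hsv[...,1]>120)&(hsv[...,2]>30)).astype(np.uint8); g[:, :60]=0; g[:,270:]=0
n,l,s,ce=cv2.connectedComponentsWithStats(g)
for i in range(1,n):
    if s[i,4]>200: print("green",s[i],ce[i],ray(w,*ce[i],.036).round(4))
b=((hsv[...,0]>12)&(hsv[...,0]<32)&(hsv[...,1]>120)&(hsv[...,2]>60)).astype(np.uint8); n,l,s,ce=cv2.connectedComponentsWithStats(b)
for i in range(1,n):
    if s[i,4]>60: print("brass",s[i],ce[i])
red=(((hsv[...,0]<6)|(hsv[...,0]>174))&(hsv[...,1]>180)&(hsv[...,2]>90)).astype(np.uint8); n,l,s,ce=cv2.connectedComponentsWithStats(red)
for i in range(1,n):
    if s[i,4]>150: print("red",s[i],ce[i],ray(w,*ce[i],.0935).round(4))
E
```

```text
[0.64311904 0.09141643 0.10917982]
[[222.0, 179.0], [216.0, 113.0]]
green [   60     0    79   365 17557] [ 87.6391183  197.58381272] [0.4627 0.0898 0.036 ]
green [ 190   93   43   44 1346] [210.63447251 114.76077266] [0.565  0.1529 0.036 ]
green [ 162  356   53   44 1104] [192.20833333 378.40307971] [ 0.5246 -0.0888  0.036 ]
brass [234  96   8  11  65] [237.56923077 101.06153846]
brass [ 570  116   70  261 6628] [611.1004828  266.30582378]
brass [214 175  15  11  77] [220.94805195 180.36363636]
red [ 309  178   19  106 1895] [318.46174142 229.56675462] [0.6435 0.0874 0.0935]
```

```bash
python3 - <<'E'
from h import *
w=dict(np.load("w13.npz")); a=cv2.resize(w["image"][80:215,160:270],(489,600),interpolation=cv2.INTER_CUBIC)
cv2.imwrite("pics/c13.png",np.clip(a.astype(int)*1.8,0,255).astype(np.uint8))
E
```

```text
(no output)
```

View pics/c13.png

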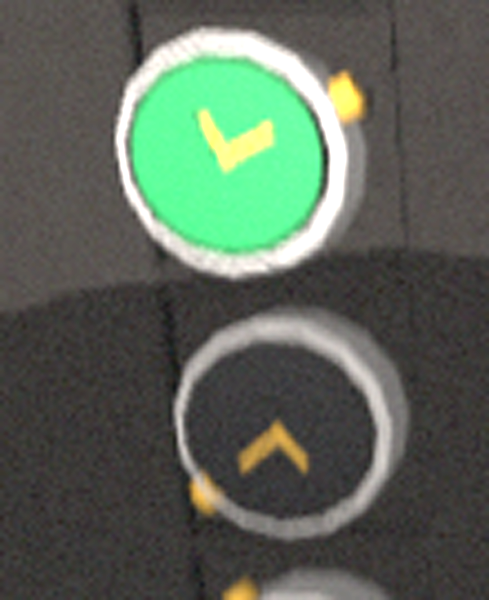

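The crop shows the green watch flat but sitting against the −x side of its pocket (dial at (228,152), about 3 mm off, compared with the centred black one). I'll re-grip it and seat it at the centre before shutting.

apply_moves(commands=[[0.8,0,0,0],[0.8,-0.9,0,0],[0.8,-0.9,0,0],[0.7,-0.9,0,0],[0,-0.9,0,0]], claw=0.4)

```text
clock: 44.88
eef_pos: [0.5705, 0.1498, 0.109]
tool_rot: [0.705, 0.709, 0.001, -0.001]
ft_force: [0.6, -0.9, 0.4]
grip_width: 0.0513
grasp_force: 0.0
```

apply_moves(commands=[[0,-0.1,0,0],[0,0,0,0],[0,0,0,0],[0,0,0,0],[0,0,0,0]])

```text
clock: 45.3
eef_pos: [0.5707, 0.1459, 0.109]
tool_rot: [0.707, 0.707, 0.0, 0.0]
ft_force: [0.3, -0.1, -0.1]
grip_width: 0.0512
grasp_force: 0.0
```

apply_moves(commands=[[0.37,-0.22,0,0],[0,0,0.8,0],[0,0,1,0],[0,0,1,0],[0,0,0.8,0]])

```text
clock: 45.72
eef_pos: [0.5649, 0.1537, 0.0356]
tool_rot: [0.707, 0.707, -0.0, -0.0]
ft_force: [0.1, -0.7, -0.9]
grip_width: 0.0509
grasp_force: 0.0
```

apply_moves(commands=[[0,0,0.5,0],[0,0,0.3,0],[0,0,0.2,0],[0,0,0,0],[0,0,0,0]])

```text
clock: 46.13
eef_pos: [0.5659, 0.1537, 0.0176]
tool_rot: [0.707, 0.708, 0.001, 0.0]
ft_force: [-0.3, -0.8, -0.0]
grip_width: 0.0511
grasp_force: 0.0
```

apply_moves(commands=[[0,0,0,0],[0,0,0,0],[0,0,0,0],[0,0,0,0],[0,0,0,0]], claw=0.8)

```text
clock: 46.55
eef_pos: [0.5663, 0.1538, 0.0187]
tool_rot: [0.707, 0.708, 0.001, 0.001]
ft_force: [-2.0, -0.3, 5.5]
grip_width: 0.0332
grasp_force: 59.0
```

apply_moves(commands=[[0,0,0,0],[0,0,0,0],[0,0,0,0],[0,0,0.15,0],[0,0,0.1,0]], claw=0.4)

```text
clock: 46.97
eef_pos: [0.5652, 0.1534, 0.0116]
tool_rot: [0.707, 0.708, -0.0, -0.0]
ft_force: [0.5, 0.6, -0.5]
grip_width: 0.0513
grasp_force: 0.0
```

apply_moves(commands=[[0,0,0,0],[0,0,0,0],[0,0,0,0],[0,0,0,0],[0,0,0,0]], claw=0.8)

```text
clock: 47.38
eef_pos: [0.5651, 0.1535, 0.0118]
tool_rot: [0.707, 0.708, -0.0, -0.0]
ft_force: [0.1, -0.6, -1.4]
grip_width: 0.0351
grasp_force: 59.8
```

apply_moves(commands=[[0,0.08,0,0],[0.03,0.09,0,0],[0,0,0,0],[0,0,0.05,0],[0,0,0,0]])

```text
clock: 47.8
eef_pos: [0.5692, 0.1542, 0.0117]
tool_rot: [0.707, 0.708, 0.0, 0.0]
ft_force: [-0.4, -0.9, 2.8]
grip_width: 0.0352
grasp_force: 60.3
```

apply_moves(commands=[[0,0,0.05,0],[0,0,0.05,0],[0,0,0,0],[0,0,0,0],[0,0,0,0]])

```text
clock: 48.22
eef_pos: [0.5693, 0.1543, 0.0116]
tool_rot: [0.707, 0.708, 0.001, 0.001]
ft_force: [-4.2, -1.0, 13.2]
grip_width: 0.0352
grasp_force: 61.3
```

Seated on the floor. Release and go to the fin.

apply_moves(commands=[[0,0,-0.1,0],[0,0,0,0],[0,0,0,0],[0,0,0,0],[0,0,0,0]], claw=0.4)

```text
clock: 48.63
eef_pos: [0.5684, 0.154, 0.0105]
tool_rot: [0.707, 0.708, -0.0, -0.0]
ft_force: [0.3, 0.1, 0.3]
grip_width: 0.051
grasp_force: 0.0
```

apply_moves(commands=[[0,0,-0.5,0],[0,0,-1,0],[0,0,-1,0],[0,0,-1,0],[0,0,-1,0]])

```text
clock: 49.05
eef_pos: [0.5686, 0.1541, 0.1024]
tool_rot: [0.707, 0.708, -0.0, -0.0]
ft_force: [0.4, -0.1, -0.4]
grip_width: 0.0516
grasp_force: 0.0
```

apply_moves(commands=[[-0.85,0.9,-0.3,0],[-0.85,0.9,0,0],[-0.85,0.9,0,0],[-0.85,0.9,0,0],[0,0.1,0,0]])

```text
clock: 49.47
eef_pos: [0.6457, 0.0828, 0.1076]
tool_rot: [0.708, 0.706, 0.001, 0.001]
ft_force: [0.3, 1.2, -1.1]
grip_width: 0.0513
grasp_force: 0.0
```

apply_moves(commands=[[0,0,0,0],[0,0,0,0],[0,0,0,0],[0,0,0,0],[0,0,0,0]])

```text
clock: 49.88
eef_pos: [0.6422, 0.0871, 0.1072]
tool_rot: [0.706, 0.708, -0.0, -0.0]
ft_force: [0.1, 0.4, 0.7]
grip_width: 0.0512
grasp_force: 0.0
```

```bash
python3 - <<'E'
from h import *
w=bot.camera("wrist"); e=bot.get_obs()["eef_pos"]; print(e); t=bot.camera("top"); chamber(t)
hsv=cv2.cvtColor(w["image"],cv2.COLOR_BGR2HSV)
g=((hsv[...,0]>45)&(hsv[...,0]<85)&(hsv[...,1]>120)&(hsv[...,2]>30)).astype(np.uint8); g[:, :60]=0; g[:,270:]=0
n,l,s,ce=cv2.connectedComponentsWithStats(g)
for i in range(1,n):
    if 800<s[i,4]<2500: print("green",s[i],ce[i],ray(w,*ce[i],.036).round(4))
red=(((hsv[...,0]<6)|(hsv[...,0]>174))&(hsv[...,1]>180)&(hsv[...,2]>90)).astype(np.uint8); n,l,s,ce=cv2.connectedComponentsWithStats(red)
for i in range(1,n):
    if s[i,4]>150: print("red",s[i],ray(w,*ce[i],.0935).round(4))
E
```

```text
[0.64230053 0.08697137 0.10720811]
ch [ 63  17  15  15 183] [0.5706 0.0072 0.034 ] [101.  61.  54.]
ch [ 46  18  14  14 153] [0.5703 0.0548 0.034 ] [ 87. 103. 118.]
green [ 196   93   44   45 1443] [217.47955648 115.12751213] [0.5696 0.1527 0.036 ]
green [ 154  358   55   42 1330] [185.21804511 379.95488722] [ 0.5175 -0.0886  0.036 ]
red [ 311  183   19  105 1937] [0.6435 0.0851 0.0935]
```

apply_moves(commands=[[-0.05,0.05,0.5,0],[0,0,1,0],[0,0,0.7,0],[0,0,0.35,0],[0,0,0,0]])

```text
clock: 50.4
eef_pos: [0.6418, 0.085, 0.0531]
tool_rot: [0.707, 0.708, -0.002, -0.002]
ft_force: [-0.6, -0.3, -0.6]
grip_width: 0.051
grasp_force: 0.0
```

apply_moves(commands=[[0,0,0,0],[0,0,0,0],[0,0,0,0],[0,0,0,0],[0,0,0,0]], claw=1)

```text
clock: 50.82
eef_pos: [0.6431, 0.0853, 0.0574]
tool_rot: [0.706, 0.708, -0.0, -0.0]
ft_force: [-5.2, 0.1, 6.4]
grip_width: 0.0106
grasp_force: 61.4
```

apply_moves(commands=[[0,-0.4,0,0],[0,-0.7,0,0],[0,-0.8,0,0],[0,-0.8,0,0],[0,-0.8,0,0]])

```text
clock: 51.23
eef_pos: [0.5756, 0.0848, 0.0574]
tool_rot: [0.707, 0.708, 0.002, 0.002]
ft_force: [2.4, -0.8, 1.5]
grip_width: 0.0105
grasp_force: 60.8
```

apply_moves(commands=[[0,-0.8,0,0],[0,-0.7,0,0],[0,-0.4,0,0],[0,-0.2,0,0],[0,0,0,0]])

```text
clock: 51.65
eef_pos: [0.5321, 0.0845, 0.0573]
tool_rot: [0.707, 0.708, 0.0, 0.001]
ft_force: [-1.3, -3.5, 8.0]
grip_width: 0.0107
grasp_force: 61.8
```

Expected stop at about x=0.518.

apply_moves(commands=[[0,-0.2,0,0],[0,-0.1,0,0],[0,-0.1,0,0],[0,-0.1,0,0],[0,0,0,0]])

```text
clock: 52.07
eef_pos: [0.5237, 0.0845, 0.0573]
tool_rot: [0.707, 0.707, 0.001, 0.002]
ft_force: [0.6, -3.9, 5.8]
grip_width: 0.0111
grasp_force: 61.7
```

apply_moves(commands=[[0,-0.1,0,0],[0,-0.1,0,0],[0,-0.1,0,0],[0,-0.1,0,0],[0,0,0,0]])

```text
clock: 52.48
eef_pos: [0.5182, 0.0844, 0.0573]
tool_rot: [0.707, 0.707, 0.002, 0.003]
ft_force: [7.8, -4.5, 1.8]
grip_width: 0.0108
grasp_force: 60.9
```

apply_moves(commands=[[0,-0.1,0,0],[0,-0.1,0,0],[0,0,0,0],[0,0,0,0],[0,0,0,0]])

```text
clock: 52.9
eef_pos: [0.5183, 0.0844, 0.0574]
tool_rot: [0.707, 0.707, 0.005, 0.006]
ft_force: [17.1, -4.8, -7.2]
grip_width: 0.0105
grasp_force: 60.2
```

Window is at its shut stop (travel 0.125 m). Release, rise, and go look at the key.

apply_moves(commands=[[0,0.25,0,0],[0,0.05,0,0],[0,0,0,0],[0,0,0,0],[0,0,0,0]])

```text
clock: 53.32
eef_pos: [0.5183, 0.0844, 0.0573]
tool_rot: [0.707, 0.707, 0.001, 0.002]
ft_force: [2.1, -4.2, 6.2]
grip_width: 0.0106
grasp_force: 61.9
```

apply_moves(commands=[[0,0,0,0],[0,0,0,0],[0,0,0,0],[0,0,0,0],[0,0,-0.6,0]], claw=0.5)

```text
clock: 53.73
eef_pos: [0.5134, 0.085, 0.0656]
tool_rot: [0.707, 0.708, -0.002, -0.002]
ft_force: [0.5, -0.6, -0.1]
grip_width: 0.043
grasp_force: 0.0
```

apply_moves(commands=[[0,0,-1,0],[0,0,-1,0],[0,0,-1,0],[-1,0.3,-1,0],[-1,0.3,-0.6,0]])

```text
clock: 54.15
eef_pos: [0.5285, 0.0458, 0.162]
tool_rot: [0.706, 0.709, 0.001, 0.001]
ft_force: [1.4, -0.1, -0.2]
grip_width: 0.0428
grasp_force: 0.0
```

apply_moves(commands=[[-1,0.3,0,0],[-1,0.3,0,0],[-1,0.3,0,0],[-1,0.3,0,0],[-1,0.3,0,0]])

```text
clock: 54.57
eef_pos: [0.5579, -0.0555, 0.1596]
tool_rot: [0.707, 0.708, -0.0, -0.0]
ft_force: [0.2, 0.1, -0.7]
grip_width: 0.0425
grasp_force: 0.0
```

apply_moves(commands=[[-1,0.3,0,0],[-1,0.3,0,0],[-1,0.3,0,0],[-1,0.3,0,0],[-1,0.3,0,0]])

```text
clock: 54.98
eef_pos: [0.5881, -0.1554, 0.1594]
tool_rot: [0.707, 0.708, -0.0, -0.001]
ft_force: [0.2, 0.4, -0.4]
grip_width: 0.043
grasp_force: 0.0
```

apply_moves(commands=[[-1,0.3,0,0],[-1,0.3,0,0],[-1,0,0,0],[0,0,0,0],[0,0,0,0]])

```text
clock: 55.4
eef_pos: [0.5998, -0.2154, 0.1591]
tool_rot: [0.707, 0.707, -0.0, -0.001]
ft_force: [0.2, -0.2, 0.9]
grip_width: 0.0428
grasp_force: 0.0
```

```bash
cat >> h.py <<'E'
def rect(c,mask,z):
    W=np.array([ray(c,u,v,z)[:2] for v,u in np.argwhere(mask)],np.float32)*1000; return cv2.minAreaRect(W)
def bar(c,z,amin=200):
    hsv=cv2.cvtColor(c["image"],cv2.COLOR_BGR2HSV); e=bot.get_obs()["eef_pos"]
    o=((hsv[...,0]>8)&(hsv[...,0]<22)&(hsv[...,1]>170)&(hsv[...,2]>190)).astype(np.uint8); n,l,s,ce=cv2.connectedComponentsWithStats(o)
    for i in range(1,n):
        if s[i,4]>amin: print("bar",s[i],rect(c,l==i,z))
E
python3 - <<'E'
from h import *
w=bot.camera("wrist"); np.savez("w14.npz",**w); t=bot.camera("top"); np.savez("t14.npz",**t); o=bot.get_obs(); print(o["eef_pos"],o["joint_pos"].round(3))
bar(w,.061); bar(t,.061,20)
hsv=cv2.cvtColor(t["image"],cv2.COLOR_BGR2HSV); red=(((hsv[...,0]<6)|(hsv[...,0]>174))&(hsv[...,1]>180)&(hsv[...,2]>90)).astype(np.uint8); n,l,s,ce=cv2.connectedComponentsWithStats(red)
for i in range(1,n):
    if s[i,4]>60: print("red",s[i],ray(t,*ce[i],.0935).round(4))
chamber(t)
# stem from top
g=((hsv[...,0]>12)&(hsv[...,0]<32)&(hsv[...,1]>120)); m=np.zeros_like(g); m[176:206,190:215]=g[176:206,190:215]; print("stem top",rect(t,m,.075))
E
```

```text
[ 0.59987622 -0.21400017  0.15951229] [-3.430e-01  5.440e-01  3.060e-01  1.334e+00  1.000e-03  1.226e+00]
bar [310 166  33  25 225] ((607.8673095703125, -202.10894775390625), (9.248048782348633, 31.742210388183594), 61.87963104248047)
red [ 69 163  26  26 522] [0.6097 0.5447 0.0935]
red [247 205  27   5 133] [0.5184 0.0812 0.0935]
red [197 251  15  16 194] [0.3892 0.2235 0.0935]
red [246 265  24  10 170] [0.3601 0.0866 0.0935]
stem top ((566.4393310546875, 236.95050048828125), (18.867258071899414, 18.446369171142578), 0.31816330552101135)
```

```bash
python3 - <<'E'
from h import *
for f in ["w6","w8","w10","t8","t10","w14"]:
    c=dict(np.load(f+".npz")); hsv=cv2.cvtColor(c["image"],cv2.COLOR_BGR2HSV)
    o=((hsv[...,0]>6)&(hsv[...,0]<24)&(hsv[...,1]>150)&(hsv[...,2]>90)).astype(np.uint8); n,l,s,ce=cv2.connectedComponentsWithStats(o)
    for i in range(1,n):
        p=ray(c,*ce[i],.061)
        if s[i,4]>25 and abs(p[0]-.618)<.05 and abs(p[1]+.214)<.05:
            top=(l==i)&(hsv[...,2]>185) if f[0]=="w" else l==i
            print(f,s[i],np.round(np.concatenate([np.ravel(x) for x in rect(c,top,.061)]),1), np.percentile(hsv[...,2][l==i],[10,50,90]))
# stem, wrist, cone region from w1
c=dict(np.load("w1.npz")); hsv=cv2.cvtColor(c["image"],cv2.COLOR_BGR2HSV)
g=((hsv[...,0]>12)&(hsv[...,0]<32)&(hsv[...,1]>120)); m=np.zeros_like(g); m[10:50,345:390]=g[10:50,345:390]
print("stem w1 z.059/.073/.081",[np.round(np.concatenate([np.ravel(x) for x in rect(c,m,z)]),1) for z in (.059,.073,.081)])
E
```

```text
w6 [449 189  69  56 959] [ 617.7 -215.7   10.1   64.4   53.1] [ 98. 221. 222.]
w8 [ 447   67   76   63 1401] [ 618.4 -215.    11.    64.6   52.7] [145. 223. 224.]
w10 [ 346   66   71   61 1339] [ 618.9 -216.3   10.7   63.9   52.8] [166.8 221.  222. ]
t8 [365 158  15  21  87] [ 617.9 -214.    11.6   64.1   51.2] [176.8 200.  204.4]
t10 [365 158  15  21  87] [ 617.9 -214.    11.6   64.1   51.2] [171. 195. 200.]
w14 [ 308  162   65   56 1131] [ 619.2 -214.3   11.    64.4   52.8] [103. 189. 227.]
stem w1 z.059/.073/.081 [array([568.5, 240.1,  22.8,  21. ,  87.2]), array([566.5, 237.1,  21.8,  20.1,  87.2]), array([565.4, 235.4,  21.2,  19.5,  87.2])]
```

Key bar at (0.6185, −0.215), thin axis at 52.8°. Turning and grasping it.

apply_moves(commands=[[-0.05,0.93,0,0],[0,0,0,-0.11],[0,0,0,-0.11],[0,0,0,-0.11],[0,0,0,-0.11]])

```text
clock: 55.92
eef_pos: [0.6189, -0.2141, 0.16]
tool_rot: [0.523, 0.852, 0.0, -0.0]
ft_force: [-0.0, -0.3, 0.9]
grip_width: 0.0424
grasp_force: 0.0
```

apply_moves(commands=[[0,0,0,-0.11],[0,0,0,-0.11],[0,0,0,-0.11],[0,0,0,-0.11],[0,0,0,0]])

```text
clock: 56.33
eef_pos: [0.6188, -0.2142, 0.1602]
tool_rot: [0.317, 0.949, 0.0, -0.0]
ft_force: [-0.0, -0.5, -0.9]
grip_width: 0.0427
grasp_force: 0.0
```

apply_moves(commands=[[0,0,0.5,0],[0,0,1,0],[0,0,1,0],[0,0,1,0],[0,0,0,0]])

```text
clock: 56.75
eef_pos: [0.6153, -0.2139, 0.0844]
tool_rot: [0.319, 0.948, 0.0, -0.005]
ft_force: [-0.5, -0.2, -0.7]
grip_width: 0.0424
grasp_force: 0.0
```

```bash
python3 - <<'E'
from h import *
o=bot.get_obs(); R=Ro.from_quat(o["tool_rot"]).as_matrix(); d=np.array([.6185,-.215])-o["eef_pos"][:2]
print(o["eef_pos"],np.degrees(np.arctan2(R[1,1],R[0,1])), "tool shift mm",(R[:2,:2].T@d*1000).round(1))
bar(bot.camera("wrist"),.061)
E
```

```text
[ 0.61531141 -0.21393986  0.08438668] 52.78720420011307 tool shift mm [-3.2  1.1]
bar [158 128  51  53 472] ((531.2464599609375, -252.90159606933594), (25.503427505493164, 31.25245475769043), 70.01533508300781)
bar [313 242  17  34 514] ((634.943603515625, -226.79556274414062), (10.573613166809082, 23.72431182861328), 52.89723587036133)
bar [199 344  15  24 233] ((645.9603881835938, -338.9482116699219), (9.831727027893066, 20.53745460510254), 43.850425720214844)
```

apply_moves(commands=[[0,0,1,0],[0,0,0.9,0],[0,0,0.5,0],[0,0,0.3,0],[0,0,0,0]])

```text
clock: 57.22
eef_pos: [0.6182, -0.2155, 0.0352]
tool_rot: [0.318, 0.948, 0.0, -0.001]
ft_force: [-0.5, 0.1, -0.0]
grip_width: 0.0427
grasp_force: 0.0
```

apply_moves(commands=[[0,0,0,0],[0,0,0,0],[0,0,0,0],[0,0,0,0],[0,0,0,0]])

```text
clock: 57.63
eef_pos: [0.6192, -0.216, 0.0368]
tool_rot: [0.318, 0.948, 0.0, 0.001]
ft_force: [-0.6, 0.8, 0.2]
grip_width: 0.0423
grasp_force: 0.0
```

apply_moves(commands=[[0,0,0,0],[0,0,0,0],[0,0,0,0],[0,0,0,0],[0,0,0,0]], claw=1)

```text
clock: 58.05
eef_pos: [0.619, -0.2158, 0.0362]
tool_rot: [0.318, 0.948, 0.0, 0.0]
ft_force: [0.6, 0.2, 1.8]
grip_width: 0.0102
grasp_force: 60.3
```

Gripped, but only about 11 mm deep. Re-grip lower for a firmer hold.

apply_moves(commands=[[0,0,0,0],[0,0,0,0],[0,0,0,0],[0,0,0.2,0],[0,0,0.2,0]], claw=0.7)

```text
clock: 58.47
eef_pos: [0.619, -0.216, 0.0279]
tool_rot: [0.318, 0.948, -0.0, 0.0]
ft_force: [0.0, 0.6, -1.4]
grip_width: 0.0255
grasp_force: 0.0
```

apply_moves(commands=[[0,0,0,0],[0,0,0,0],[0,0,0,0],[0,0,0,0],[0,0,0,0]])

```text
clock: 58.88
eef_pos: [0.6189, -0.2159, 0.0282]
tool_rot: [0.318, 0.948, 0.0, 0.0]
ft_force: [-0.4, -1.1, 0.3]
grip_width: 0.0255
grasp_force: 0.0
```

apply_moves(commands=[[0,0,0,0],[0,0,0,0],[0,0,0,0],[0,0,0,0],[0,0,0,0]], claw=1)

```text
clock: 59.3
eef_pos: [0.619, -0.2158, 0.0283]
tool_rot: [0.318, 0.948, 0.0, 0.0]
ft_force: [0.2, 0.7, 1.2]
grip_width: 0.0109
grasp_force: 60.5
```

apply_moves(commands=[[0,0,0,0],[0,0,-0.2,0],[0,0,-0.4,0],[0,0,-1,0],[0,0,-1,0]])

```text
clock: 59.72
eef_pos: [0.6175, -0.2155, 0.0795]
tool_rot: [0.318, 0.948, -0.0, -0.002]
ft_force: [-0.1, -1.3, -1.4]
grip_width: 0.0104
grasp_force: 60.2
```

apply_moves(commands=[[0,0,-1,0],[0,0,-1,-0.1],[0,0,-1,-0.1],[0,0,-1,-0.1],[0,0,-0.5,-0.1]])

```text
clock: 60.13
eef_pos: [0.6197, -0.2162, 0.1737]
tool_rot: [0.112, 0.994, -0.001, 0.002]
ft_force: [-0.8, -0.3, -1.0]
grip_width: 0.0108
grasp_force: 60.3
```

apply_moves(commands=[[0,0,0,-0.1],[0,0,0,-0.1],[0,0,0,-0.02],[0,0,0,0],[0,0.7,0,0]])

```text
clock: 60.55
eef_pos: [0.6184, -0.2038, 0.1697]
tool_rot: [0.002, 1.0, -0.001, -0.0]
ft_force: [-0.0, 0.6, -1.6]
grip_width: 0.0105
grasp_force: 60.2
```

apply_moves(commands=[[0,0.96,0,0],[0,0.96,0,0],[0,0.96,0,0],[0,0.96,0,0],[0,0.96,0,0]])

```text
clock: 60.97
eef_pos: [0.6182, -0.104, 0.1698]
tool_rot: [0.0, 1.0, 0.0, -0.0]
ft_force: [0.6, 1.5, -1.6]
grip_width: 0.0106
grasp_force: 60.2
```

apply_moves(commands=[[0,0.96,0,0],[0,0.96,0,0],[0,0.96,0,0],[0,0.96,0,0],[0,0.96,0,0]])

```text
clock: 61.38
eef_pos: [0.6179, -0.0079, 0.1698]
tool_rot: [-0.0, 1.0, 0.0, -0.0]
ft_force: [0.4, 0.6, -1.5]
grip_width: 0.0104
grasp_force: 60.2
```

apply_moves(commands=[[0,0.96,0,0],[0,0.96,0,0],[0,0.96,0,0],[0,0.96,0,0],[0,0.96,0,0]])

```text
clock: 61.8
eef_pos: [0.6176, 0.0881, 0.1698]
tool_rot: [-0.0, 1.0, 0.0, -0.0]
ft_force: [0.2, -0.6, -1.8]
grip_width: 0.0105
grasp_force: 60.2
```

apply_moves(commands=[[0,0.96,0,0],[0,0.96,0,0],[0,0.96,0,0],[0,0.96,0,0],[0,0.96,0,0]])

```text
clock: 62.22
eef_pos: [0.6174, 0.1839, 0.1698]
tool_rot: [-0.0, 1.0, 0.0, -0.0]
ft_force: [0.4, -0.2, -1.6]
grip_width: 0.0106
grasp_force: 60.2
```

apply_moves(commands=[[-0.4,0.96,0,0],[0,0.96,0,0],[0,0.7,0,0],[0,0,0,0],[0,0,0,0]])

```text
clock: 62.63
eef_pos: [0.6254, 0.2355, 0.1696]
tool_rot: [-0.001, 1.0, -0.0, -0.0]
ft_force: [-0.4, -1.0, -1.7]
grip_width: 0.0106
grasp_force: 60.2
```

```bash
python3 - <<'E'
from h import *
w=bot.camera("wrist"); np.savez("w15.npz",**w); o=bot.get_obs(); R=Ro.from_quat(o["tool_rot"]).as_matrix()
print(o["eef_pos"],np.degrees(np.arctan2(R[1,1],R[0,1])).round(2),o["grip_width"],o["joint_pos"].round(2)); print((-w["R"].T@w["t"]).round(3))
cv2.imwrite("pics/w15.png",w["image"])
hsv=cv2.cvtColor(w["image"],cv2.COLOR_BGR2HSV)
g=((hsv[...,0]>12)&(hsv[...,0]<32)&(hsv[...,1]>110)).astype(np.uint8); n,l,s,ce=cv2.connectedComponentsWithStats(g)
print("expect",proj(w,[.567,.2375,.075]))
for i in range(1,n):
    if s[i,4]>100: print("brass",s[i],[np.round(np.concatenate([np.ravel(x) for x in rect(w,l==i,z)]),1) for z in (.059,.073)])
b=((hsv[...,1]<70)&(hsv[...,2]>90)).astype(np.uint8); n,l,s,ce=cv2.connectedComponentsWithStats(b)
for i in range(1,n):
    if 1000<s[i,4]<20000: print("white",s[i],ray(w,*(s[i,:2]+s[i,2:4]/2-.5),.059).round(4))
E
```

```text
[0.62561074 0.23455893 0.16974072] 90.08 0.010993568825852082 [ 0.36  0.61  0.44  1.4  -0.    0.36]
[0.554 0.235 0.326]
expect [321.53664962 123.77370819]
brass [310 111  26  26 609] [array([568. , 238.2,  20.8,  20.8,  87.6]), array([567.2, 238. ,  19.7,  19.7,  87.6])]
brass [ 305  189   28  140 3367] [array([7.003e+02, 2.355e+02, 1.500e+02, 2.570e+01, 2.000e-01]), array([6.926e+02, 2.355e+02, 1.421e+02, 2.440e+01, 2.000e-01])]
brass [ 601  305   39   95 1631] [array([813.7, 560.4, 128.9,  40.5,  16.7]), array([800.1, 543.3, 122.2,  38.4,  16.7])]
white [ 287   86   71   73 3242] [0.5664 0.238  0.059 ]
white [   0  115   68  235 1607] [ 0.6682 -0.0337  0.059 ]
white [ 277  189   31   59 1076] [0.6533 0.2107 0.059 ]
white [ 331  189   32   66 1274] [0.6566 0.2615 0.059 ]
```

```bash
python3 - <<'E'
from h import *
w=dict(np.load("w15.npz")); 
for z in (.178,.190,.2024): print(z,ray(w,318.5,189,z).round(4),ray(w,318.5,328,z).round(4), ray(w,305,260,z)[1].round(4),ray(w,332,260,z)[1].round(4))
im=w["image"]; hsv=cv2.cvtColor(im,cv2.COLOR_BGR2HSV)
for v in range(180,345,8): print(v,[tuple(im[v,u]) for u in (290,318,345)])
E
```

```text
0.178 [0.5935 0.2353 0.178 ] [0.6766 0.2355 0.178 ] 0.2281 0.2427
0.19 [0.5903 0.2353 0.19  ] [0.6667 0.2355 0.19  ] 0.2287 0.2421
0.2024 [0.587  0.2353 0.2024] [0.6564 0.2355 0.2024] 0.2293 0.2414
180 [(np.uint8(157), np.uint8(97), np.uint8(51)), (np.uint8(93), np.uint8(61), np.uint8(32)), (np.uint8(159), np.uint8(98), np.uint8(49))]
188 [(np.uint8(135), np.uint8(85), np.uint8(43)), (np.uint8(33), np.uint8(50), np.uint8(88)), (np.uint8(129), np.uint8(81), np.uint8(39))]
196 [(np.uint8(137), np.uint8(142), np.uint8(137)), (np.uint8(12), np.uint8(46), np.uint8(95)), (np.uint8(155), np.uint8(162), np.uint8(155))]
204 [(np.uint8(68), np.uint8(70), np.uint8(73)), (np.uint8(10), np.uint8(78), np.uint8(165)), (np.uint8(69), np.uint8(71), np.uint8(72))]
212 [(np.uint8(69), np.uint8(68), np.uint8(71)), (np.uint8(10), np.uint8(81), np.uint8(167)), (np.uint8(71), np.uint8(72), np.uint8(74))]
220 [(np.uint8(119), np.uint8(122), np.uint8(126)), (np.uint8(10), np.uint8(84), np.uint8(169)), (np.uint8(119), np.uint8(124), np.uint8(127))]
228 [(np.uint8(117), np.uint8(121), np.uint8(124)), (np.uint8
[... 1328 characters left out ...]
t8(20))]
308 [(np.uint8(28), np.uint8(29), np.uint8(27)), (np.uint8(10), np.uint8(137), np.uint8(212)), (np.uint8(24), np.uint8(23), np.uint8(24))]
316 [(np.uint8(30), np.uint8(27), np.uint8(24)), (np.uint8(10), np.uint8(136), np.uint8(212)), (np.uint8(26), np.uint8(25), np.uint8(20))]
324 [(np.uint8(16), np.uint8(22), np.uint8(20)), (np.uint8(10), np.uint8(137), np.uint8(213)), (np.uint8(24), np.uint8(22), np.uint8(25))]
332 [(np.uint8(26), np.uint8(23), np.uint8(24)), (np.uint8(59), np.uint8(109), np.uint8(41)), (np.uint8(23), np.uint8(18), np.uint8(17))]
340 [(np.uint8(16), np.uint8(17), np.uint8(17)), (np.uint8(22), np.uint8(27), np.uint8(41)), (np.uint8(23), np.uint8(22), np.uint8(25))]
```

apply_moves(commands=[[0.9,0.13,0,0.041],[1,0,0,0],[1,0,0,0],[0,0,0,0],[0,0,0,0]])

```text
clock: 63.1
eef_pos: [0.5676, 0.2377, 0.1706]
tool_rot: [0.021, 1.0, -0.0, 0.0]
ft_force: [0.5, 0.5, -0.2]
grip_width: 0.0107
grasp_force: 60.2
```

apply_moves(commands=[[0,0,0.5,0],[0,0,1,0],[0,0,0.8,0],[0,0,0.5,0],[0,0,0.2,0]])

```text
clock: 63.52
eef_pos: [0.5676, 0.2378, 0.1071]
tool_rot: [0.021, 1.0, -0.001, -0.002]
ft_force: [0.2, -0.4, -1.9]
grip_width: 0.0106
grasp_force: 60.2
```

apply_moves(commands=[[0,0,0,0],[0,0,0,0],[0,0,0,0],[0,0,0,0],[0,0,0,0]])

```text
clock: 63.93
eef_pos: [0.5688, 0.2391, 0.111]
tool_rot: [0.021, 1.0, 0.0, 0.001]
ft_force: [-0.1, -0.3, -1.8]
grip_width: 0.0106
grasp_force: 60.2
```

```bash
python3 - <<'E'
from h import *
o=bot.get_obs(); R=Ro.from_quat(o["tool_rot"]).as_matrix(); print(o["eef_pos"],np.degrees(np.arctan2(R[1,1],R[0,1])).round(2),o["ft_force"].round(1))
E
```

```text
[0.5688447  0.23909215 0.11101967] 87.62 [-0.1 -0.3 -1.8]
```

apply_moves(commands=[[0.06,-0.075,0,0],[0,0,0.2,0],[0,0,0.2,0],[0,0,0.1,0],[0,0,0,0]])

```text
clock: 64.35
eef_pos: [0.5663, 0.2371, 0.099]
tool_rot: [0.021, 1.0, -0.0, -0.001]
ft_force: [-0.2, 0.5, -0.8]
grip_width: 0.0105
grasp_force: 60.2
```

apply_moves(commands=[[0,0,0.1,0],[0,0,0.1,0],[0,0,0,0],[0,0,0,0],[0,0,0,0]])

```text
clock: 64.77
eef_pos: [0.567, 0.2374, 0.0961]
tool_rot: [0.021, 1.0, 0.0, 0.0]
ft_force: [0.4, -0.3, -1.8]
grip_width: 0.0107
grasp_force: 60.2
```

apply_moves(commands=[[0,0,0.08,0],[0,0,0.08,0],[0,0,0.08,0],[0,0,0,0],[0,0,0,0]])

```text
clock: 65.18
eef_pos: [0.5668, 0.2373, 0.091]
tool_rot: [0.021, 1.0, -0.0, -0.0]
ft_force: [0.4, 0.1, -0.7]
grip_width: 0.0104
grasp_force: 60.2
```

apply_moves(commands=[[0,0,0.08,0],[0,0,0.08,0],[0,0,0,0],[0,0,0,0],[0,0,0,0]])

```text
clock: 65.6
eef_pos: [0.5669, 0.2374, 0.088]
tool_rot: [0.021, 1.0, -0.0, -0.0]
ft_force: [-0.5, -0.5, -1.1]
grip_width: 0.0107
grasp_force: 60.2
```

The bore slips over the square part without force. Going fully home.

apply_moves(commands=[[0,0,0.08,0],[0,0,0.08,0],[0,0,0.08,0],[0,0,0,0],[0,0,0,0]])

```text
clock: 66.02
eef_pos: [0.5668, 0.2373, 0.0829]
tool_rot: [0.021, 1.0, -0.0, -0.0]
ft_force: [-0.3, -1.0, -1.0]
grip_width: 0.0109
grasp_force: 60.2
```

apply_moves(commands=[[0,0,0.08,0],[0,0,0.08,0],[0,0,0,0],[0,0,0,0],[0,0,0,0]])

```text
clock: 66.43
eef_pos: [0.5672, 0.2375, 0.0803]
tool_rot: [0.021, 1.0, 0.0, 0.0]
ft_force: [0.4, -0.5, 0.5]
grip_width: 0.0111
grasp_force: 60.4
```

apply_moves(commands=[[0,0,0.08,0],[0,0,0.06,0],[0,0,0,0],[0,0,0,0],[0,0,0,0]])

```text
clock: 66.85
eef_pos: [0.5673, 0.2377, 0.0801]
tool_rot: [0.021, 1.0, 0.001, 0.001]
ft_force: [-3.9, -0.7, 12.3]
grip_width: 0.011
grasp_force: 62.1
```

Fully home (12 N at z=0.080). Turning clockwise.

apply_moves(commands=[[0,0,-0.03,0.08],[0,0,0,0.1],[0,0,0,0.1],[0,0,0,0.1],[0,0,0,0.1]])

```text
clock: 67.27
eef_pos: [0.5674, 0.2379, 0.0802]
tool_rot: [0.271, 0.963, 0.001, 0.001]
ft_force: [-2.2, -0.6, 10.1]
grip_width: 0.0106
grasp_force: 61.7
```

apply_moves(commands=[[0,0,0,0.1],[0,0,0,0.1],[0,0,0,0.1],[0,0,0,0.1],[0,0,0,0.1]])

```text
clock: 67.68
eef_pos: [0.5672, 0.2378, 0.0801]
tool_rot: [0.511, 0.86, 0.001, 0.0]
ft_force: [-3.3, -0.2, 9.5]
grip_width: 0.0104
grasp_force: 61.8
```

```bash
cat >> h.py <<'E'
def st():
    o=bot.get_obs(); R=Ro.from_quat(o["tool_rot"]).as_matrix(); print(o["eef_pos"].round(4),"yaw",np.degrees(np.arctan2(R[1,1],R[0,1])).round(2),"F",o["ft_force"].round(1),"T",o["ft_torque"].round(3),o["clock"],o["grip_width"])
E
python3 -c "
from h import *
st()"
```

```text
[0.5672 0.2378 0.0801] yaw 28.56 F [-3.3 -0.2  9.5] T [-0.257  0.831  0.178] 67.6833 0.010420181648108127
```

apply_moves(commands=[[0,0,0,0.05],[0,0,0,0.05],[0,0,0,0.05],[0,0,0,0],[0,0,0,0]])

```text
clock: 68.1
eef_pos: [0.5672, 0.2378, 0.0801]
tool_rot: [0.575, 0.818, 0.001, 0.0]
ft_force: [-2.9, 0.6, 9.7]
grip_width: 0.0106
grasp_force: 61.8
```

```bash
python3 -c "
from h import *
st()"
```

```text
[0.5672 0.2378 0.0801] yaw 19.82 F [-2.9  0.6  9.7] T [-0.219  0.936 -0.047] 68.1 0.01061109301342288
```

apply_moves(commands=[[0,0,0,0.03],[0,0,0,0.03],[0,0,0,0.03],[0,0,0,0],[0,0,0,0]])

```text
clock: 68.52
eef_pos: [0.5671, 0.2378, 0.0801]
tool_rot: [0.613, 0.79, 0.001, 0.0]
ft_force: [-3.5, -0.1, 9.5]
grip_width: 0.0107
grasp_force: 61.8
```

```bash
python3 -c "
from h import *
st()"
```

```text
[0.5671 0.2378 0.0801] yaw 14.43 F [-3.5 -0.1  9.5] T [-0.201  0.933 -0.036] 68.5167 0.010708313703771335
```

apply_moves(commands=[[0,0,0,0.03],[0,0,0,0.03],[0,0,0,0.03],[0,0,0,0],[0,0,0,0]])

```text
clock: 68.93
eef_pos: [0.567, 0.2379, 0.0801]
tool_rot: [0.649, 0.761, 0.001, 0.0]
ft_force: [-3.1, -1.2, 10.4]
grip_width: 0.0107
grasp_force: 62.1
```

```bash
python3 -c "
from h import *
st()"
```

```text
[0.567  0.2379 0.0801] yaw 9.12 F [-3.1 -1.2 10.4] T [-0.268  0.897  0.552] 68.9333 0.010726479923094608
```

apply_moves(commands=[[0,0,0,0.03],[0,0,0,0.03],[0,0,0,0],[0,0,0,0],[0,0,0,0]])

```text
clock: 69.35
eef_pos: [0.567, 0.2379, 0.0801]
tool_rot: [0.672, 0.741, 0.001, 0.0]
ft_force: [-3.2, -1.2, 9.7]
grip_width: 0.0108
grasp_force: 65.7
```

```bash
python3 -c "
from h import *
st()"
```

```text
[0.567  0.2379 0.0801] yaw 5.62 F [-3.2 -1.2  9.7] T [-0.246  0.912  1.103] 69.35 0.010828381106289184
```

Torque is 1.1 N·m at the stop. Back to mid-play, then lift.

apply_moves(commands=[[0,0,-0.06,-0.06],[0,0,0,-0.06],[0,0,0,-0.06],[0,0,0,-0.05],[0,0,0,0]])

```text
clock: 69.77
eef_pos: [0.5672, 0.2381, 0.0802]
tool_rot: [0.579, 0.816, 0.001, 0.0]
ft_force: [-1.6, 0.3, 6.7]
grip_width: 0.0108
grasp_force: 61.2
```

```bash
python3 -c "
from h import *
st()"
```

```text
[0.5672 0.2381 0.0802] yaw 19.29 F [-1.6  0.3  6.7] T [ 0.082  0.479 -0.054] 69.7667 0.01078623293456767
```

apply_moves(commands=[[0,0,-0.2,0],[0,0,-0.3,0],[0,0,-0.4,0],[0,0,-0.5,0],[0,0,-0.5,0]])

```text
clock: 70.18
eef_pos: [0.5669, 0.2372, 0.1178]
tool_rot: [0.579, 0.815, -0.0, -0.0]
ft_force: [-0.4, -0.1, -0.6]
grip_width: 0.0106
grasp_force: 60.2
```

apply_moves(commands=[[0,0,-1,0],[0,0,-1,0],[0,0,-0.6,0.11],[0,0,0,0.11],[0,0,0,0.1]])

```text
clock: 70.6
eef_pos: [0.5681, 0.2378, 0.1718]
tool_rot: [0.709, 0.705, 0.002, 0.001]
ft_force: [-0.3, -0.4, -1.1]
grip_width: 0.0103
grasp_force: 60.2
```

apply_moves(commands=[[-0.9,0,0,0],[-0.9,0,0,0],[-0.9,0,0,0],[-0.9,0,0,0],[0,0,0,0]])

```text
clock: 71.02
eef_pos: [0.5672, 0.1623, 0.1702]
tool_rot: [0.708, 0.706, -0.0, 0.001]
ft_force: [0.1, -1.2, -1.6]
grip_width: 0.0107
grasp_force: 60.2
```

```bash
python3 - <<'E'
from h import *
st(); w=bot.camera("wrist"); np.savez("w16.npz",**w); hsv=cv2.cvtColor(w["image"],cv2.COLOR_BGR2HSV)
g=((hsv[...,0]>12)&(hsv[...,0]<32)&(hsv[...,1]>110)).astype(np.uint8); n,l,s,ce=cv2.connectedComponentsWithStats(g)
print("expect",proj(w,[.567,.2375,.075]))
for i in range(1,n):
    if s[i,4]>200: print("brass",s[i],[np.round(np.concatenate([np.ravel(x) for x in rect(w,l==i,z)]),1) for z in (.073,)])
E
```

```text
[0.5672 0.1623 0.1702] yaw -0.2 F [ 0.1 -1.2 -1.6] T [ 0.016  0.035 -0.008] 71.0167 0.010685925786822443
expect [317.41863604 101.79913533]
brass [302  85  32  32 639] [array([567.2, 238.4,  19.7,  19.4,  21.3])]
brass [ 578  160   62  224 4634] [array([849.4,  71.5,  26.7, 237.6,   0. ])]
brass [ 306  188   27  141 3322] [array([567.5,  95.2, 143.5,  24.3,  89.8])]
brass [   0  212   52  188 5037] [array([281.4,  32.8, 221.3,  51. ,  73.4])]
```

The stem reads 21.3°, matching the 1.2 rad stop. Returning the key to the dish.

apply_moves(commands=[[-0.98,0.16,0,0],[-0.98,0.16,0,0],[-0.98,0.16,0,0],[-0.98,0.16,0,0],[-0.98,0.16,0,0]])

```text
clock: 71.48
eef_pos: [0.5835, 0.0676, 0.1697]
tool_rot: [0.707, 0.708, 0.001, 0.0]
ft_force: [-0.1, 0.3, -1.9]
grip_width: 0.0107
grasp_force: 60.2
```

apply_moves(commands=[[-0.98,0.16,0,0],[-0.98,0.16,0,0],[-0.98,0.16,0,0],[-0.98,0.16,0,0],[-0.98,0.16,0,0]])

```text
clock: 71.9
eef_pos: [0.5996, -0.0306, 0.1697]
tool_rot: [0.707, 0.708, 0.0, 0.0]
ft_force: [0.5, -1.0, -2.0]
grip_width: 0.0111
grasp_force: 60.2
```

apply_moves(commands=[[-0.98,0.16,0,0],[-0.98,0.16,0,0],[-0.98,0.16,0,0],[-0.98,0.16,0,0],[-0.98,0.16,0,0]])

```text
clock: 72.32
eef_pos: [0.6158, -0.1287, 0.1696]
tool_rot: [0.707, 0.708, 0.0, 0.0]
ft_force: [0.4, -0.0, -1.0]
grip_width: 0.0104
grasp_force: 60.2
```

apply_moves(commands=[[-0.98,0.16,0,0],[-0.98,0.16,0,0],[-0.98,0.16,0,0],[-0.5,0.1,0,0],[0,0,0,0]])

```text
clock: 72.73
eef_pos: [0.6273, -0.1991, 0.1691]
tool_rot: [0.708, 0.706, 0.0, 0.0]
ft_force: [0.4, 0.7, -2.2]
grip_width: 0.0108
grasp_force: 60.2
```

apply_moves(commands=[[0,0,0.5,0],[0,0,1,0],[0,0,1,0],[0,0,1,0],[0,0,1,0]])

```text
clock: 73.15
eef_pos: [0.6264, -0.1952, 0.0776]
tool_rot: [0.706, 0.708, 0.0, -0.001]
ft_force: [0.1, -0.2, -2.2]
grip_width: 0.0108
grasp_force: 60.3
```

apply_moves(commands=[[0,0,0.8,0],[0,0,0.5,0],[0,0,0.3,0],[0,0,0.1,0],[0,0,0,0]])

```text
clock: 73.57
eef_pos: [0.6268, -0.1968, 0.045]
tool_rot: [0.707, 0.707, 0.0, -0.0]
ft_force: [-0.5, 0.7, -1.4]
grip_width: 0.0107
grasp_force: 60.3
```

apply_moves(commands=[[0,0,0,0],[0,0,0,0],[0,0,0,0],[0,0,0,0],[0,0,0,0]])

```text
clock: 73.98
eef_pos: [0.627, -0.1976, 0.0456]
tool_rot: [0.707, 0.707, 0.0, 0.0]
ft_force: [-2.0, -0.4, -1.2]
grip_width: 0.0108
grasp_force: 60.3
```

apply_moves(commands=[[-0.5,0.1,0,0],[0,0,0.3,0],[0,0,0.3,0],[0,0,0.1,0],[0,0,0,0]])

```text
clock: 74.4
eef_pos: [0.6275, -0.2071, 0.0293]
tool_rot: [0.707, 0.707, -0.001, -0.001]
ft_force: [0.1, -0.2, -2.0]
grip_width: 0.0105
grasp_force: 60.3
```

apply_moves(commands=[[0,0,0.08,0],[0,0,0.05,0],[0,0,0,0],[0,0,0,0],[0,0,0,0]])

```text
clock: 74.82
eef_pos: [0.6288, -0.2073, 0.0286]
tool_rot: [0.707, 0.707, 0.0, 0.0]
ft_force: [-0.3, -0.2, -1.0]
grip_width: 0.0105
grasp_force: 60.2
```

apply_moves(commands=[[0,0,0.05,0],[0,0,0.02,0],[0,0,0,0],[0,0,0,0],[0,0,0,0]])

```text
clock: 75.23
eef_pos: [0.6291, -0.2074, 0.0282]
tool_rot: [0.707, 0.707, 0.0, 0.001]
ft_force: [-1.2, 0.4, 5.7]
grip_width: 0.0107
grasp_force: 61.1
```

Resting on the floor. Release, rise, retreat, and look.

apply_moves(commands=[[0,0,0,0],[0,0,0,0],[0,0,0,0],[0,0,0,0],[0,0,0,0]], claw=0.6)

```text
clock: 75.65
eef_pos: [0.6286, -0.2074, 0.0267]
tool_rot: [0.707, 0.707, -0.0, -0.0]
ft_force: [-0.5, 0.4, -1.4]
grip_width: 0.0341
grasp_force: 0.0
```

apply_moves(commands=[[0,0,-0.3,0],[0,0,-0.7,0],[0,0,-1,0],[0,0,-1,0],[0,0,-1,0]])

```text
clock: 76.07
eef_pos: [0.6286, -0.2074, 0.1081]
tool_rot: [0.707, 0.707, -0.0, -0.0]
ft_force: [-0.3, 0.6, 0.7]
grip_width: 0.0347
grasp_force: 0.0
```

apply_moves(commands=[[0,0,-1,0],[0,0,-1,0],[0,-1,-1,0],[0,-1,-1,0],[0,-1,0,0]])

```text
clock: 76.48
eef_pos: [0.5706, -0.2082, 0.1922]
tool_rot: [0.707, 0.707, 0.002, 0.004]
ft_force: [0.6, -1.5, 0.5]
grip_width: 0.0341
grasp_force: 0.0
```

apply_moves(commands=[[0,-1,0,0],[0,-1,0,0],[0,-1,0,0],[0,-1,0,0],[0,-1,0,0]])

```text
clock: 76.9
eef_pos: [0.4678, -0.2074, 0.1876]
tool_rot: [0.707, 0.707, 0.0, 0.0]
ft_force: [-0.3, -0.6, 0.1]
grip_width: 0.0344
grasp_force: 0.0
```

apply_moves(commands=[[0,-1,0,0],[0,-1,0,0],[0,-1,0,0],[0,0,0,0],[0,0,0,0]])

```text
clock: 77.32
eef_pos: [0.4083, -0.2076, 0.1878]
tool_rot: [0.707, 0.707, 0.0, 0.001]
ft_force: [0.5, -0.0, -0.6]
grip_width: 0.0342
grasp_force: 0.0
```

```bash
python3 - <<'E'
from h import *
st(); t=bot.camera("top"); s=bot.camera("scene")
a=cv2.resize(t["image"][90:300,180:470],(700,507),interpolation=cv2.INTER_CUBIC); a=np.clip(a.astype(int)*1.3,0,255).astype(np.uint8)
a[330:507,520:700]=cv2.resize(s["image"][235:310,260:345],(180,177)); cv2.imwrite("pics/fin.png",a)
hsv=cv2.cvtColor(t["image"],cv2.COLOR_BGR2HSV); red=(((hsv[...,0]<6)|(hsv[...,0]>174))&(hsv[...,1]>180)&(hsv[...,2]>90)).astype(np.uint8); n,l,q,ce=cv2.connectedComponentsWithStats(red)
for i in range(1,n):
    if q[i,4]>60 and 240<q[i,0]<260: print("red",q[i],ray(t,*ce[i],.0935).round(4))
watches(t)
E
```

```text
[ 0.4083 -0.2076  0.1878] yaw -0.04 F [ 0.5 -0.  -0.6] T [ 0.046 -0.089 -0.054] 77.3167 0.03416417952227963
red [247 205  27   5 133] [0.5184 0.0812 0.0935]
red [246 265  24  10 168] [0.36   0.0868 0.0935]
[327 114  20  22 332] ctr [336.3 124.4] z.012 [ 0.753  -0.1243] z.021 [ 0.7505 -0.124 ] [202.5 191.  187. ]
[393 131  12  11  63] ctr [397.9 137.2] z.012 [ 0.7162 -0.2968] z.021 [ 0.714 -0.295] [11. 24.  8.]
[524 139  52  48 785] ctr [561.5 157.8] z.012 [ 0.6322 -0.7109] z.021 [ 0.6306 -0.706 ] [ 8. 27.  2.]
[ 346  144   45   46 1724] ctr [368.1 166.3] z.012 [ 0.6318 -0.2089] z.021 [ 0.6302 -0.2079] [190.  92.  25.]
[418 145  16  15 184] ctr [425.2 151.8] z.012 [ 0.6692 -0.37  ] z.021 [ 0.6673 -0.3677] [  0.  113.  162.5]
[448 163  15  15 192] ctr [454.9 169.9] z.012 [ 0.6168 -0.4492] z.021 [ 0.6153 -0.4464] [124.5 123.  161.5]
[449 190  17  15 195] ctr [456.7 196.9] z.012 [ 0.5415 -0.4509] z.021 [ 0.5407 -0.448 ] [120. 122. 160.]
[384 197  17  16 125] ctr [392.  204.3] z.012 [ 0.5245 -0.2716] z.021 [ 0.5238 -0.2701] [ 31. 125. 142.]
[291 249  11  11  83] ctr [296.2 253.9] z.012 [ 0.3944 -0.0052] z.021 [ 0.3946 -0.0057] [41. 75. 39.]
[195 250  21  18 300] ctr [205.3 258.6] z.012 [0.3869 0.2438] z.021 [0.3873 0.2414] [  2.  14. 194.]
[222 262  49  14 340] ctr [251.1 268.2] z.012 [0.3578 0.1317] z.021 [0.3583 0.1301] [  2.5  28.  153. ]
```

View pics/fin.png

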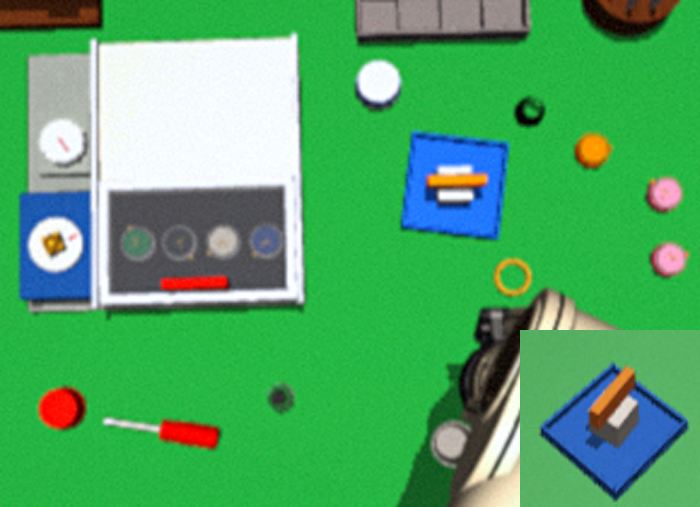

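Final view: all four watches show under the shut window (row 240, columns 137–266). The stem at (53,243) is turned, the key stands upright in the dish at (457,182), and the other things are where they were.

```bash
python3 -c "
from workcell import bot
print(bot.job_done())"
```

```text
the job is handed in; nothing more can be done
None
```

The job is handed in at about 77 s: all four watches lie in their own pockets under the fully shut window, the valve is turned to its stop, the key stands upright in its dish, and nothing else on the bench was moved.

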